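# Load the button tray through the dust flap of the drying box

### The arm

A 6-joint arm with a two-finger parallel gripper is mounted at the origin on the work surface. World frame = base frame: x ahead of the robot, y to its left, z up, the work surface at z = 0. Lengths are in mm, angles in rad, forces in N, time in s.
With the tool pointing down it reaches from about 350 to 775 mm from the base axis. Payload 7.3 kg.
Tool frame: the origin (TCP) lies on the centre line of the jaws, within the pads' length; the fingertips stand 22 mm ahead of it and the grasp point (between the pads) lies 3 mm ahead of it; x points along the fingers, z is the direction in which the jaws open and shut, and the axes are right-handed (so a half turn about x gives the same grasp; the last joint's range is limited). The gripper opens to 92 mm and grips with 3 to 60 N. Pads are 19 mm wide; open, the fingers measure 130 mm over their backs; the gripper's body (75 mm by 190 mm) begins 47 mm behind the grasp point.
Start: joints at [-0.146, 0.342, 1.524, -0, 1.275, -0.146], TCP at [525.017, 0.02, 248.741] pointing down, gripper open.
Joint ranges: [-2.53, 2.53], [-0.77, 2.02], [0.04, 2.7], [-1, 4.14], [0.28, 2.66], [-3.11, 3.11]. Speed limits (rad/s): [2.57, 2.57, 3.14, 3.14, 3.14, 3.14].

### API

Orientations are given as [roll, pitch, yaw] about the fixed x, y, z axes, in that order (R = Rz(yaw) Ry(pitch) Rx(roll)).
In Python, from plant import readout, imaging, bot gives the robot as it stands.
- The arm moves only by the tool arm_command, never from a script. Its argument "plan" is a list of rows, each an object of numbers: "tx", "ty", "tz": the shift along the tool's x, y, z in cm; "wx", "wy", "wz": the turn, a rotation vector about the tool's x, y, z in rad; "jaw": the opening, from -1 (shut) to 1 (fully open). In form: [{"tx": .., "ty": .., "tz": .., "wx": .., "wy": .., "wz": .., "jaw": ..}, ...]. A call has 1 to 20 rows; each row shifts and turns the commanded pose from where the row before left it, along the tool's axes as they then stand; what a row does not reach is not made up. A row lasts 1/10 s, in which the tool goes at most 50 mm and 8.59 degrees, less where a joint would pass 70% of its speed; a pose out of reach is approached as far as the arm can. A call with a gripper value outside its range is refused whole. The fingers move at their own pace and stop on an object; the grip force is fixed at half the most. Time passes only in rows, so rows that do not move let the fingers close. It gives the time, the measured TCP pose, the force and the opening at its end, in the units of the state.
- readout.get_obs(): the state, without advancing time (a new reading comes with each control period).
- imaging.capture(name): name is "scene" or "side" or "wrist"; returns the picture (480x640x3 uint8, blue, green, red); there is no depth.
- imaging.get_calibration(name): a dict with "fx", "fy", "cx", "cy" (pixels), "dist" ([k1, k2, p1, p2, k3] as OpenCV has them; the pictures are not rectified), "position" and "rotation" of the camera in the world; the wrist camera has in their place "mount" (4x4, takes a point from camera to tool coordinates, whose origin is the TCP and whose axes are the tool frame's). Camera axes: x right, y up, looking along -z (the intrinsics and any distortion apply to the point x, -y, -z); pixel columns grow to the right and rows downward; lengths in mm; the calibration is good to about 2 mm. A picture is of the moment at which its call begins: read the wrist's pose just before it. get_calibration takes no time and is no camera call.
- bot.close_job(): hands the job in, once; it reports no verdict.
The state is a dict: "time": time; "joint_positions": joint angles; "dq": joint speeds; "tau": joint torques, N m; "tool_pos": TCP position; "tcp_rot": TCP orientation; "contact_force": force on the tool from outside, world axes, zero at the start; "moment": the same for the moment, N m; "grip_width": finger opening in mm.
Only numpy, scipy, OpenCV 4.12 (cv2) and the standard library are available. Lean on these libraries where they do the work, as an engineer would, in place of code of your own. Each camera call takes 0.05 s, during which the arm holds its last target.

### The job

Load the long-handled tray of glued button blanks into the drying box: slide it along the bench by its upright wooden handle, nose first through the spring dust flap, and push it on until its catch clicks and it comes up against the rubber buffer inside, then let go, with the flap shut behind it. Feel for the end and do not squash the buffer hard; do not tip the tray or force it against the box, and leave the other things on the bench where they are.

Things in the scene. Friction and masses are not known exactly. Their poses are not given: they have to be found in the camera images.
- box: drying box: white sheet-metal box standing fixed on the bench, 150 mm wide, 260 long, 76 high, clear window in the roof. Origin on the bench top, mid-mouth, in the plane of the shut flap; x points straight into the box, y across the mouth, z up. It has no floor: the tray slides on the bench top right into it. The front face is 2 to 6 mm behind the origin; only the guide cheeks stand out in front.
- mouth (a point): the same axes as the box, mid-mouth in the flap's plane, 14 mm above the bench. The mouth is 84 mm wide between two straight guides, 28 mm high, that run on inside for 180 mm. In front two guide cheeks, 28 mm high, flare from 84 mm apart at the mouth to about 108 mm apart 35 mm in front of it.
- flap (a joint): angle of the steel dust flap, rad: 0 = hanging shut, grows as it is pushed inward (about 1.0 on the pan's rims). 80 mm wide, hinged along its top edge 37 mm above the bench, lower edge 2 mm above it, with a notch 52 mm wide, 8 mm high for the tray's tongue. Its spring takes 2 to 4 N to open. It drops shut over the tongue once the pan's rear wall is more than about 31 mm inside.
- tray_center (a point): middle of the tray's pan, 9 mm above its underside; x points to the nose (goes in first), y across, z up. The aluminium pan is 110 mm long (x from -55 to +55), 80 wide, rims 18 high, nose 9 high with corners cut 10 mm at 45 degrees. A flat tongue 36 mm wide, 5 thick runs back from the pan to the handle. The tray weighs 0.28 to 0.44 kg and slides with 1.5 to 3 N. The blanks are fixed to it.
- handle (a point): grip point of the tray's upright wooden handle plate, 28 mm above the bench, 180 mm behind the pan's middle on the tray's centre line; the axes are the tray's. The plate is 10 mm thick (along x), 36 mm wide (along y), its top 47 mm above the bench. When the tray is home it stands 71 to 91 mm outside the flap.
- catch (a joint): lift of the spring roller catch in the box, m: 0 = down; lifted about 4.5 mm by ramps on the pan's rims (2 to 4 N of push), rides on the rims, drops to 0 in their notches when the tray is home. Catch and buffer are on a bracket clamped at a different depth each time: home has the pan's middle 89 to 109 mm inside the mouth. That is not measured: feel for it, or look through the window.
- buffer (a joint): how far the rubber buffer in the box is squashed, m: 0 = free. The pan's nose meets it about 0.5 mm after the catch has dropped; it gives 1 mm per 4.5 N, and more than 5 mm (22 N) is ramming. All the pushing before that (bench, flap, catch) takes at most about 9 N together.
- spool_mid (a point): middle of a spool of brass wire, 48 mm across, 55 mm high, standing; leave alone
- pot_mid (a point): middle of a squat green glass paste pot, 72 mm across, 90 mm high with its stick, standing; leave alone
- pinbox_mid (a point): middle of a clear pin box 64 x 50 x 18 mm, lying; leave alone
- nippers_mid (a point): pivot of a pair of cutting nippers, 140 mm long and 12 mm high, lying; leave alone
Not all that is in view belongs to the job. There is more than one size of the part that bears tray_center; the job needs the larger.

How it is judged (in metres and radians):
On the way, in this order (a step that is already met when the one before it is completed fails the run):
1. the pan is half-way through the mouth with the flap pushed open (x of tray_center in the frame of box above 0 m and value of joint flap above 0.5 rad), for 0.05 s.
2. the tray is home: the catch has dropped into its notches (x of tray_center in the frame of box above 0.085 m and value of joint catch below 0.0015 m), for 0.2 s.
At the end, for the whole second after the job is handed in: The tray lies flat and still, home in the box (its middle more than 85 mm inside the mouth and the catch dropped into its notches, lift under 1.5 mm), the flap is shut behind it (under 0.08 rad) and the handle is released (all of step 2 and value of joint flap below 0.08 rad and linear speed of tray below 0.01 m/s and angle between tray_center's own z axis and vertical below 0.05 rad); the robot touches nothing.
It fails at once if the rubber buffer is squashed by more than 5 mm (22 N): the tray was rammed (value of joint buffer above 0.005 m).
It fails at once if the tray is forced against the box or its flap with more than 25 N (contact force between tray and box above 25 N).
It fails at once if the tray is tipped by more than 0.25 rad (angle between tray_center's own z axis and vertical above 0.25 rad).
It fails at once if the wire spool, paste pot, pin box or nippers are shifted by more than 20 mm (distance of any of spool_mid, pot_mid, pinbox_mid, nippers_mid from where it was at the start of the episode above 0.02 m).
It also fails if it takes over 64 s, if anything falls off the work surface, if the arm or the gripper's body presses on something with over 40 N, if the wrist force passes 120 N, or if a joint passes its speed limit or range.

## Working session

There is one attempt and no reset: what is moved stays moved. The work goes in short steps, Python scripts to look and compute and a tool call to move; the robot and the scene stay as the last step left them, time stands still between calls to the robot, and variables do not carry over. Pictures are saved under pics/ and viewed, and the job is handed in when it is done.

Besides the shell and the picture viewer there is one more tool, called after "Call:" by a JSON object that holds its "method" and its "body", one argument or row to a line. arm_command: Moves the arm, as the interface text tells. Its arguments: {"type":"object","properties":{"plan":{"type":"array"}},"required":["plan"]}

```bash
ls; mkdir -p pics
cat > h.py <<'E'
import cv2,numpy as np
from plant import readout,imaging,bot
from scipy.spatial.transform import Rotation as R
E
python3 - <<'E'
from h import *
print(readout.get_obs())
for n in ["scene","side","wrist"]:
    cv2.imwrite(f"pics/{n}0.png",imaging.capture(n)); print(n,imaging.get_calibration(n))
E
```

```text
pics
{'time': 0.0, 'joint_positions': array([-1.45964777e-01,  3.42701148e-01,  1.52502146e+00, -2.37179848e-05,
        1.27538023e+00, -1.46015789e-01]), 'dq': array([-8.47047836e-04,  7.60904134e-04,  7.19282716e-04, -1.70434003e-03,
       -7.67500066e-05, -1.84631164e-03]), 'tau': array([ 7.61924657e-04, -4.31245601e+01, -2.44219762e+01,  7.17750052e-02,
        5.59406646e-02, -1.04314388e-04]), 'tool_pos': array([5.24627971e+02, 8.86520491e-02, 2.48054578e+02]), 'tcp_rot': array([3.01059384, 1.56928597, 3.01065177]), 'contact_force': array([-1.49587876, -0.09149836,  0.4181502 ]), 'moment': array([-0.00656608,  0.06656477, -0.01381979]), 'grip_width': 91.87470174074434}
scene {'fx': 501.12638581904463, 'fy': 501.12638581904463, 'cx': 314.78574336811175, 'cy': 230.38793204438159, 'dist': array([-0.05912233,  0.        ,  0.        ,  0.        ,  0.        ]), 'position': array([1030.91354779,  308.01205011,  869.66680616]), 'rotation': array([ 0.59088917, -0.01207263,  2.09163247])}
side {'fx': 584.5704154042522, 'fy': 584.5704154042522, 'cx': 330.65887459048065, 'cy': 236.79142415447538, 'dist': array([-0.16878061,  0.        ,  0.        ,  0.        ,  0.        ]), 'position': array([  70.7207574 , 1050.11283173,  760.29611936]), 'rotation': array([ 1.00912067,  0.01075768, -2.70364086])}
wrist {'fx': 334.9056434841453, 'fy': 334.9056434841453, 'cx': 321.49380100642327, 'cy': 243.86372135678604, 'dist': array([-0.06212577,  0.        ,  0.        ,  0.        ,  0.        ]), 'mount': array([[ 1.06074655e-03,  2.97846153e-01, -9.54613296e-01,
        -1.35537032e+02],
       [-8.90689694e-04,  9.54613735e-01,  2.97845300e-01,
         8.21161870e+01],
       [ 9.99999041e-01,  5.34325851e-04,  1.27789172e-03,
         1.09533922e-02],
       [ 0.00000000e+00,  0.00000000e+00,  0.00000000e+00,
         1.00000000e+00]])}
```

View pics/scene0.png

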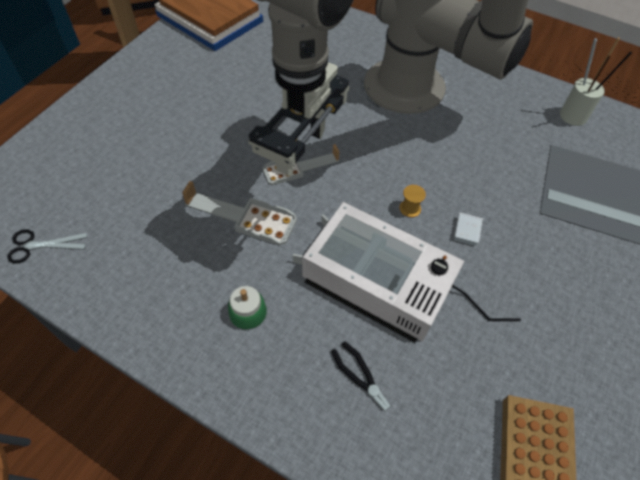

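View pics/side0.png

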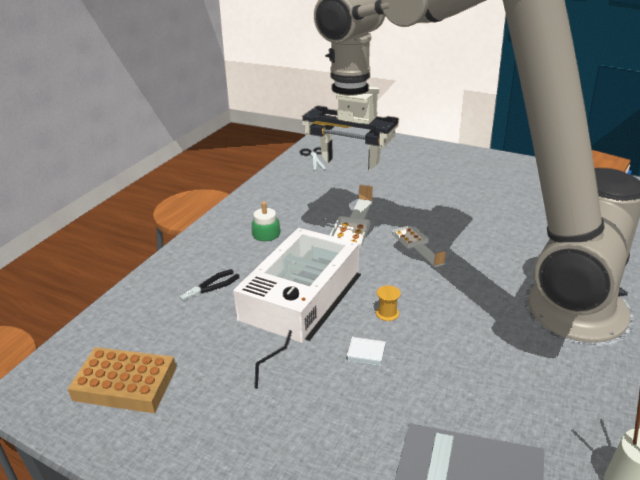

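View pics/wrist0.png

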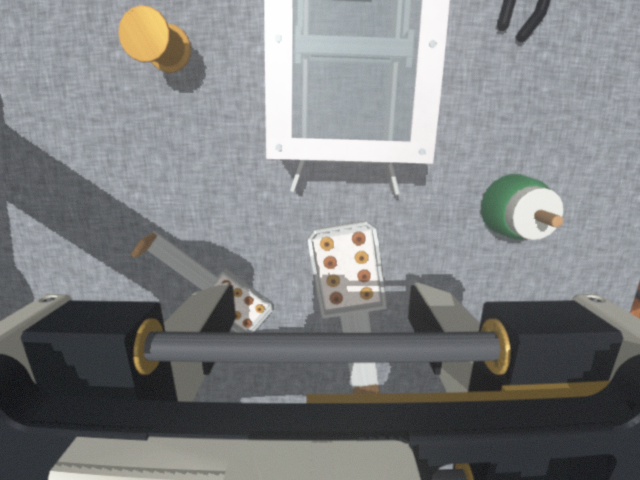

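```bash
cat >> h.py <<'E'
def Rt(name,obs=None):
    c=imaging.get_calibration(name)
    if name=="wrist":
        T=np.eye(4);T[:3,:3]=R.from_euler('xyz',obs['tcp_rot']).as_matrix();T[:3,3]=obs['tool_pos']
        return c,T@c['mount']
    T=np.eye(4);T[:3,3]=c['position']
    r=np.array(c['rotation']); T[:3,:3]=R.from_euler('xyz',r).as_matrix()
    return c,T
def px2pl(name,uv,z,obs=None):
    c,T=Rt(name,obs)
    K=np.array([[c['fx'],0,c['cx']],[0,c['fy'],c['cy']],[0,0,1]])
    p=cv2.undistortPoints(np.array(uv,float).reshape(-1,1,2),K,c['dist']).reshape(-1,2)
    d=np.c_[p[:,0],-p[:,1],-np.ones(len(p))]@T[:3,:3].T
    o=T[:3,3]; s=(z-o[2])/d[:,2]
    return o+d*s[:,None]
def pr(name,X,obs=None):
    c,T=Rt(name,obs)
    K=np.array([[c['fx'],0,c['cx']],[0,c['fy'],c['cy']],[0,0,1]])
    q=(np.atleast_2d(X)-T[:3,3])@T[:3,:3]
    q=np.c_[q[:,0],-q[:,1],-q[:,2]]
    return cv2.projectPoints(q,np.zeros(3),np.zeros(3),K,c['dist'])[0].reshape(-1,2)
E
python3 - <<'E'
from h import *
o=readout.get_obs()
print(R.from_euler('xyz',o['tcp_rot']).as_matrix().round(3))
np.set_printoptions(precision=1,suppress=True)
print("wrist roof",px2pl("wrist",[[266,159],[434,163],[279,147],[422,152]],76,o))
print("scene roof front",px2pl("scene",[[303,264],[346,206],[462,263],[428,324]],76))
print("tray w",px2pl("wrist",[[310,237],[369,224],[385,307],[320,315]],18,o))
print("tray s",px2pl("scene",[[268,221]],9), px2pl("scene",[[190,193]],40))
im=cv2.imread("pics/wrist0.png")
cv2.imwrite("pics/w0z.png",cv2.resize(im[120:420,230:470],None,fx=2.5,fy=2,interpolation=2) if 0 else cv2.resize(im[130:400,260:460],None,fx=2.2,fy=2.2,interpolation=cv2.INTER_CUBIC))
im=cv2.imread("pics/scene0.png")
cv2.imwrite("pics/s0z.png",cv2.resize(im[160:340,160:480],None,fx=2.5,fy=2.5,interpolation=cv2.INTER_CUBIC))
E
```

```text
[[-0.001 -0.     1.   ]
 [ 0.     1.     0.   ]
 [-1.     0.    -0.001]]
wrist roof [[474.4  65.9  76. ]
 [625.9  62.7  76. ]
 [486.5  76.3  76. ]
 [614.1  72.3  76. ]]
scene roof front [[639.2  69.6  76. ]
 [482.9  75.7  76. ]
 [490.1 321.9  76. ]
 [633.7 314.1  76. ]]
tray w [[ 510.9  -23.7   18. ]
 [ 577.4   -8.5   18. ]
 [ 601.4 -112.7   18. ]
 [ 522.1 -123.5   18. ]]
tray s [[553.8 -66.6   9. ]] [[ 593.3 -233.5   40. ]]
```

View pics/w0z.png

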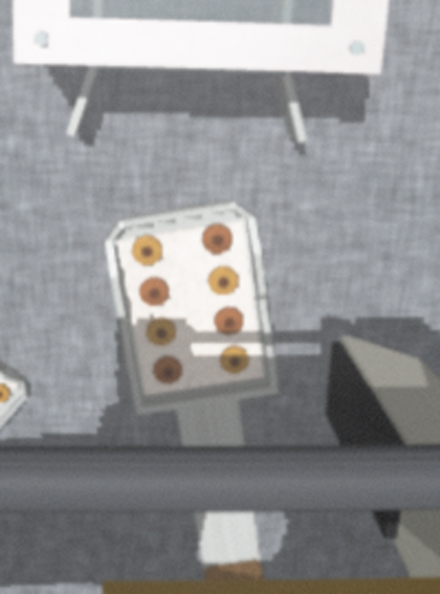

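View pics/s0z.png

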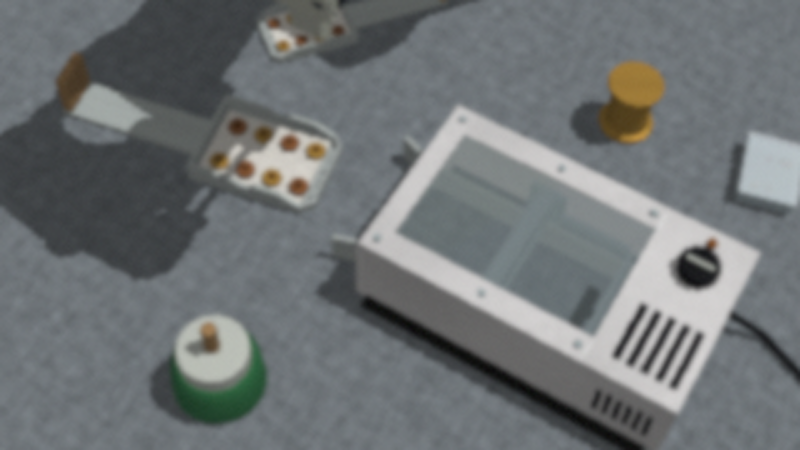

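Run:
```python
from h import *
o=readout.get_obs()
np.set_printoptions(precision=1,suppress=True)
im=cv2.imread("pics/wrist0.png")
# roof mask: white
m=(im.min(2)>195).astype(np.uint8)
n,l,s,c=cv2.connectedComponentsWithStats(m)
i=l==l[155,350]
print(i.sum())
def line(uv): 
    P=px2pl("wrist",uv,76,o)[:,:2]; v=cv2.fitLine(P.astype(np.float32),cv2.DIST_HUBER,0,.01,.01).ravel(); 
    a=np.degrees(np.arctan2(v[1],v[0])); r=np.abs((P-v[2:])@[-v[1],v[0]]).max(); return a,v[2:],r
L=[];Rr=[]
for r in range(8,145,3):
    x=np.flatnonzero(i[r]); L.append([x.min()-.5,r]);Rr.append([x.max()+.5,r])
F=[[x,np.flatnonzero(i[:,x]).max()+.5] for x in range(275,427,3)]
for n,q in zip("LRF",(L,Rr,F)): print(n,line(q),q[0],q[-1])
print("cheeks",px2pl("wrist",[[292.7,191.4],[397.3,194.5]],28,o))
print("scene",px2pl("scene",[[303.2,257.5],[343.5,202.5],[463,261.5],[431,323.5]],76))
```

```text
11290
L (np.float32(88.63796), array([475.8, 134.7], dtype=float32), np.float64(0.6619208459361512)) [np.float64(263.5), 8] [np.float64(265.5), 143]
R (np.float32(88.33686), array([626.9, 135.4], dtype=float32), np.float64(0.49315212543875464)) [np.float64(448.5), 8] [np.float64(435.5), 143]
F (np.float32(-1.4999825), array([552.9,  64.5], dtype=float32), np.float64(0.5187689742962159)) [275, np.float64(158.5)] [425, np.float64(162.5)]
cheeks [[493.5  29.6  28. ]
 [605.   26.4  28. ]]
scene [[627.2  62.9  76. ]
 [477.8  67.4  76. ]
 [486.1 322.4  76. ]
 [630.3 318.2  76. ]]
```

Call:
{"method": "arm_command", "body": {
  "plan": [
    {"ty": -4, "tz": 1.3, "wx": -0.05},
    {"ty": -4, "tz": 1.3, "wx": -0.05},
    {"ty": -4, "tz": 1.3, "wx": -0.05},
    {"ty": -4, "tz": 1.3, "wx": -0.05},
    {"ty": -3},
    {},
    {}
  ]
}}

```text
invalid input at $.plan[0]: expected keys tx, ty, tz, wx, wy, wz, jaw
```

Run:
```python
from h import *
o=readout.get_obs();print(o['tool_pos'],o['tcp_rot'],o['time'])
np.save("o1.npy",o,allow_pickle=True)
cv2.imwrite("pics/wrist1.png",imaging.capture("wrist"))
cv2.imwrite("pics/scene1.png",imaging.capture("scene"))
```

```text
[5.24729430e+02 5.51901502e-02 2.48214281e+02] [3.00835289 1.56965673 3.00836636] 0.15
```

View pics/wrist1.png

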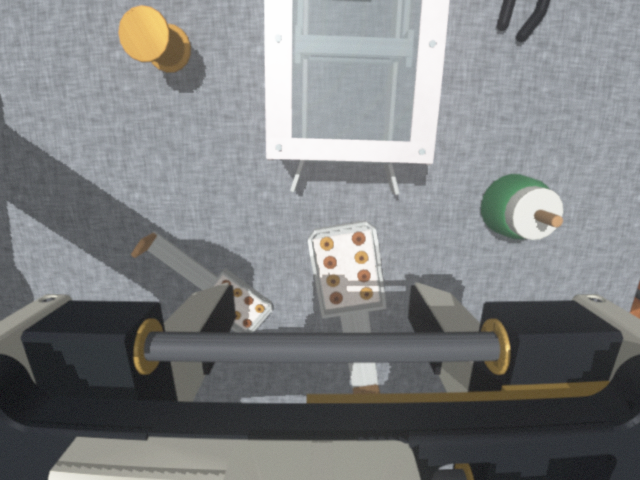

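Call:
{"method": "arm_command", "body": {
  "plan": [
    {"tx": 0, "ty": -4, "tz": 1.3, "wx": -0.05, "wy": 0, "wz": 0, "jaw": 1},
    {"tx": 0, "ty": -4, "tz": 1.3, "wx": -0.05, "wy": 0, "wz": 0, "jaw": 1},
    {"tx": 0, "ty": -4, "tz": 1.3, "wx": -0.05, "wy": 0, "wz": 0, "jaw": 1},
    {"tx": 0, "ty": -4, "tz": 1.3, "wx": -0.05, "wy": 0, "wz": 0, "jaw": 1},
    {"tx": 0, "ty": -3, "tz": 0, "wx": 0, "wy": 0, "wz": 0, "jaw": 1},
    {"tx": 0, "ty": 0, "tz": 0, "wx": 0, "wy": 0, "wz": 0, "jaw": 1},
    {"tx": 0, "ty": 0, "tz": 0, "wx": 0, "wy": 0, "wz": 0, "jaw": 1}
  ]
}}

```text
time: 0.95
tool_pos: [594.4, -185.0, 248.1]
tcp_rot: [2.204, 1.569, 2.403]
contact_force: [0.1, 0.6, 0.4]
grip_width: 92.2
```

Run:
```python
from h import *
o=readout.get_obs();print(o['tool_pos'],o['tcp_rot'],o['time'])
np.save("o1.npy",o,allow_pickle=True)
cv2.imwrite("pics/wrist2.png",imaging.capture("wrist"))
cv2.imwrite("pics/scene2.png",imaging.capture("scene"))
```

```text
[ 594.40047345 -185.0165101   248.08581613] [2.20420055 1.56942795 2.40281715] 0.95
```

View pics/wrist2.png

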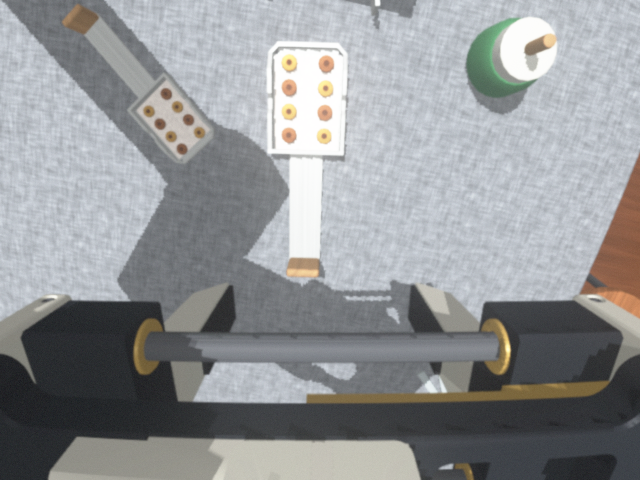

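Run:
```python
from h import *
im=cv2.imread("pics/wrist2.png")
cv2.imwrite("pics/w2z.png",cv2.resize(im[30:290,240:380],None,fx=2.3,fy=2.3,interpolation=cv2.INTER_CUBIC))
```

```text
(no output)
```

View pics/w2z.png

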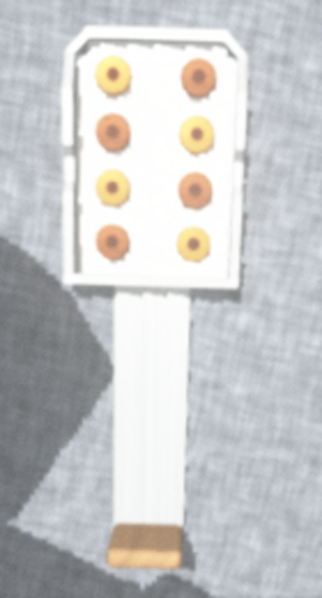

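Run:
```python
from h import *
o=np.load("o1.npy",allow_pickle=True).item()
np.set_printoptions(precision=1,suppress=True)
f=lambda q,z:px2pl("wrist",np.array(q)/2.3+[240,30],z,o)[:,:2]
h=f([[107,556],[183,558],[108,547],[184,548],[108,568],[180,569]],47)
r=f([[64,286],[240,289],[62,150],[246,150]],18)
print(h,r,np.linalg.norm(h[1]-h[0]),np.linalg.norm(r[1]-r[0]),np.linalg.norm(r[2]-r[3]))
hc=h.mean(0); rc=r[:2].mean(0); pc=r[2:].mean(0)
t=f([[113,515],[187,515],[113,310],[188,310]],5);tc=t[:2].mean(0);tp=t[2:].mean(0);print("tongue",t,tc,tp)
for a,b in((pc,hc),(rc,hc),(tp,tc),(pc,rc),(pc,tc)):
    d=a-b;print(np.degrees(np.arctan2(d[1],d[0])),np.linalg.norm(d))
print(hc,rc,pc,"tool z yaw",R.from_euler('xyz',o['tcp_rot']).as_matrix())
# scene check
```

```text
[[ 567.6 -245.7]
 [ 602.9 -239.6]
 [ 567.4 -241.1]
 [ 602.4 -234.6]
 [ 569.1 -251.6]
 [ 602.6 -245.4]] [[ 524.8 -129.7]
 [ 604.8 -115.2]
 [ 514.7  -71.7]
 [ 594.6  -55.9]] 35.770761654583346 81.26862921585791 81.39494112475239
tongue [[ 565.6 -240. ]
 [ 603.3 -232.5]
 [ 547.9 -137.2]
 [ 583.3 -130.2]] [ 584.4 -236.2] [ 565.6 -133.7]
99.71759426364444 181.81991238345006
99.66010911499772 122.27531330916491
100.40390239234833 104.27941994524267
99.83564017009125 59.544786994364934
99.79916444832645 175.00510524778284
[ 585.3 -243. ] [ 564.8 -122.5] [554.6 -63.8] tool z yaw [[-0.  -0.2  1. ]
 [ 0.   1.   0.2]
 [-1.   0.  -0. ]]
```

Call:
{"method": "arm_command", "body": {
  "plan": [
    {"tx": 0, "ty": 0, "tz": 0, "wx": 0.027, "wy": 0, "wz": 0, "jaw": 1},
    {"tx": 3, "ty": -2.8, "tz": -1, "wx": 0, "wy": 0, "wz": 0, "jaw": 1},
    {"tx": 4, "ty": -2.8, "tz": -0.9, "wx": 0, "wy": 0, "wz": 0, "jaw": 1},
    {"tx": 4, "ty": 0, "tz": 0, "wx": 0, "wy": 0, "wz": 0, "jaw": 1},
    {"tx": 2, "ty": 0, "tz": 0, "wx": 0, "wy": 0, "wz": 0, "jaw": 1},
    {"tx": 0, "ty": 0, "tz": 0, "wx": 0, "wy": 0, "wz": 0, "jaw": 1},
    {"tx": 0, "ty": 0, "tz": 0, "wx": 0, "wy": 0, "wz": 0, "jaw": 1}
  ]
}}

```text
time: 1.75
tool_pos: [586.2, -242.7, 119.7]
tcp_rot: [-0.602, 1.57, -0.429]
contact_force: [0.0, 0.5, 0.8]
grip_width: 92.1
```

Run:
```python
from h import *
o=readout.get_obs();print(o['tool_pos'],R.from_euler('xyz',o['tcp_rot']).as_matrix()[:,1],o['contact_force'])
np.save("o3.npy",o,allow_pickle=True)
im=imaging.capture("wrist")
X=np.array([o['tool_pos']+R.from_euler('xyz',o['tcp_rot']).apply([130-47,0,0])])
u=pr("wrist",X,o)[0];print(u)
cv2.circle(im,tuple(int(v) for v in u),3,(255,0,0),1)
cv2.imwrite("pics/wrist3.png",im)
cv2.imwrite("pics/side3.png",imaging.capture("side"))
```

```text
[ 586.20759133 -242.67522493  119.74381535] [-1.72526708e-01  9.85004659e-01 -5.97830250e-04] [0.01041666 0.46019595 0.75052028]
[321.62893431 263.0033068 ]
```

View pics/wrist3.png

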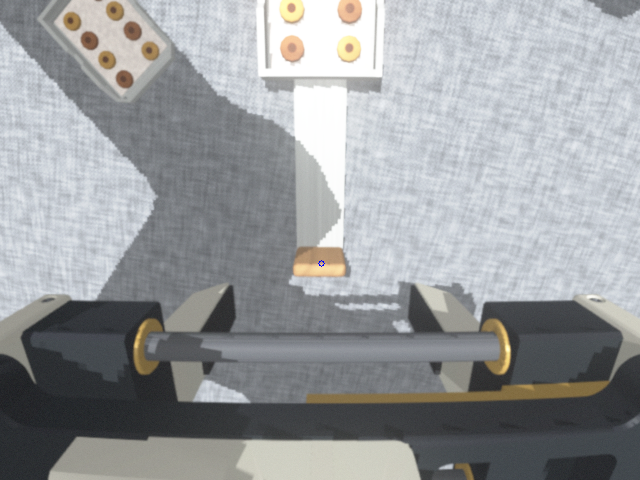

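View pics/side3.png

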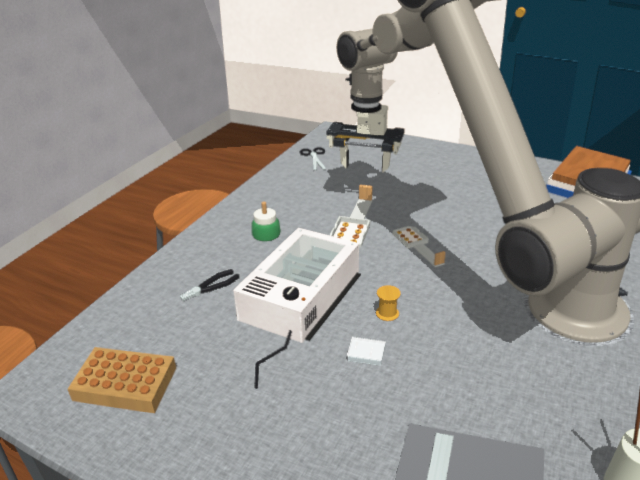

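Run:
```python
from h import *
o=np.load("o3.npy",allow_pickle=True).item()
M=R.from_euler('xyz',o['tcp_rot']).as_matrix()
im=cv2.imread("pics/wrist3.png")
cv2.imwrite("pics/w3z.png",cv2.resize(im[230:290,270:370],None,fx=5,fy=5,interpolation=cv2.INTER_CUBIC))
def f(q,z): print(q,((px2pl("wrist",q,z,o)-o['tool_pos'])@M).round(1))
f([[293.5,269],[345.5,268],[319.5,263],[319.5,276]],47)
f([[258,77],[382,77]],18)
f([[295,150],[347,150],[296,90],[346.5,90]],5)
```

```text
[[293.5, 269], [345.5, 268], [319.5, 263], [319.5, 276]] [[ 72.7  -0.4 -18.8]
 [ 72.8   0.3  15.9]
 [ 72.7   3.9  -1.4]
 [ 72.7  -5.5  -1.4]]
[[258, 77], [382, 77]] [[101.6 122.2 -41.4]
 [101.7 122.1  39.5]]
[[295, 150], [347, 150], [296, 90], [346.5, 90]] [[114.7  75.2 -19.2]
 [114.7  75.2  18.4]
 [114.7 115.8 -17.7]
 [114.7 115.7  17.3]]
```

View pics/w3z.png

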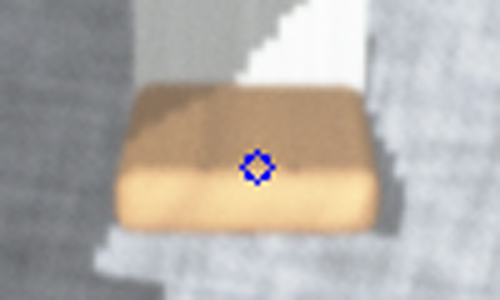

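Call:
{"method": "arm_command", "body": {
  "plan": [
    {"tx": 3, "ty": -0.1, "tz": -0.1, "wx": 0, "wy": 0, "wz": 0, "jaw": 1},
    {"tx": 3, "ty": 0, "tz": 0, "wx": 0, "wy": 0, "wz": 0, "jaw": 1},
    {"tx": 1.7, "ty": 0, "tz": 0, "wx": 0, "wy": 0, "wz": 0, "jaw": 1},
    {"tx": 0.9, "ty": 0, "tz": 0, "wx": 0, "wy": 0, "wz": 0, "jaw": 1},
    {"tx": 0, "ty": 0, "tz": 0, "wx": 0, "wy": 0, "wz": 0, "jaw": 1},
    {"tx": 0, "ty": 0, "tz": 0, "wx": 0, "wy": 0, "wz": 0, "jaw": 1}
  ]
}}

```text
time: 2.45
tool_pos: [585.8, -244.8, 34.3]
tcp_rot: [-0.686, 1.568, -0.513]
contact_force: [-0.8, -1.2, 0.3]
grip_width: 91.8
```

Call:
{"method": "arm_command", "body": {
  "plan": [
    {"tx": 0, "ty": 0, "tz": 0, "wx": 0, "wy": 0, "wz": 0, "jaw": -1},
    {"tx": 0, "ty": 0, "tz": 0, "wx": 0, "wy": 0, "wz": 0, "jaw": -1},
    {"tx": 0, "ty": 0, "tz": 0, "wx": 0, "wy": 0, "wz": 0, "jaw": -1},
    {"tx": 0, "ty": 0, "tz": 0, "wx": 0, "wy": 0, "wz": 0, "jaw": -1},
    {"tx": 0, "ty": 0, "tz": 0, "wx": 0, "wy": 0, "wz": 0, "jaw": -1},
    {"tx": 0, "ty": 0, "tz": 0, "wx": 0, "wy": 0, "wz": 0, "jaw": -1},
    {"tx": 0, "ty": 0, "tz": 0, "wx": 0, "wy": 0, "wz": 0, "jaw": -1},
    {"tx": 0, "ty": 0, "tz": 0, "wx": 0, "wy": 0, "wz": 0, "jaw": -1},
    {"tx": 0, "ty": 0, "tz": 0, "wx": 0, "wy": 0, "wz": 0, "jaw": -1},
    {"tx": 0, "ty": 0, "tz": 0, "wx": 0, "wy": 0, "wz": 0, "jaw": -1}
  ]
}}

```text
time: 3.45
tool_pos: [584.8, -244.4, 32.7]
tcp_rot: [0.553, 1.571, 0.726]
contact_force: [-0.1, 0.1, -0.8]
grip_width: 35.8
```

Run:
```python
from h import *
o=readout.get_obs();print(o['tool_pos'],R.from_euler('xyz',o['tcp_rot']).as_matrix().round(3),o['contact_force'],o['moment'],o['grip_width'])
np.save("o4.npy",o,allow_pickle=True)
cv2.imwrite("pics/wrist4.png",imaging.capture("wrist"))
cv2.imwrite("pics/scene4.png",imaging.capture("scene"))
```

```text
[ 584.83472438 -244.36523763   32.70378305] [[ 0.    -0.172  0.985]
 [ 0.     0.985  0.172]
 [-1.     0.     0.   ]] [-0.07565818  0.11468263 -0.77724929] [-0.04835242 -0.01320781 -0.03309615] 35.78833563540803
```

View pics/wrist4.png

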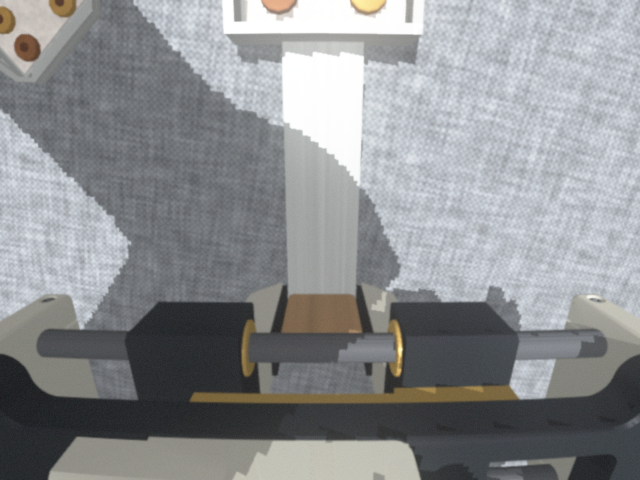

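View pics/scene4.png

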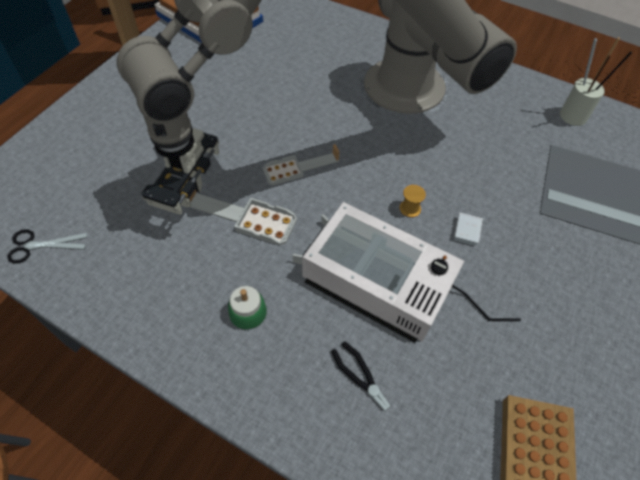

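Run:
```python
from h import *
print(px2pl("scene",[[267,183],[263,166],[296,158],[300,176],[337,152]],15).round())
o=readout.get_obs()
print((px2pl("wrist",[[224,34],[421,34]],18,o)-o['tool_pos'])@R.from_euler('xyz',o['tcp_rot']).as_matrix())
```

```text
[[ 473. -121.   15.]
 [ 436. -156.   15.]
 [ 378. -104.   15.]
 [ 419.  -69.   15.]
 [ 314.  -32.   15.]]
[[ 14.71503099 124.06283135 -39.30589671]
 [ 14.71995944 123.99480434  40.25477136]]
```

Call:
{"method": "arm_command", "body": {
  "plan": [
    {"tx": 0, "ty": 0.06, "tz": -0.43, "wx": 0.02, "wy": 0, "wz": 0, "jaw": -1},
    {"tx": 0, "ty": 0.06, "tz": -0.43, "wx": 0.02, "wy": 0, "wz": 0, "jaw": -1},
    {"tx": 0, "ty": 0.05, "tz": -0.43, "wx": 0.02, "wy": 0, "wz": 0, "jaw": -1},
    {"tx": 0, "ty": 0.05, "tz": -0.43, "wx": 0.02, "wy": 0, "wz": 0, "jaw": -1},
    {"tx": 0, "ty": 0.04, "tz": -0.43, "wx": 0.02, "wy": 0, "wz": 0, "jaw": -1},
    {"tx": 0, "ty": 0.03, "tz": -0.43, "wx": 0.02, "wy": 0, "wz": 0, "jaw": -1},
    {"tx": 0, "ty": 0.02, "tz": -0.43, "wx": 0.02, "wy": 0, "wz": 0, "jaw": -1},
    {"tx": 0, "ty": 0.01, "tz": -0.43, "wx": 0.02, "wy": 0, "wz": 0, "jaw": -1},
    {"tx": 0, "ty": 0, "tz": -0.43, "wx": 0.02, "wy": 0, "wz": 0, "jaw": -1},
    {"tx": 0, "ty": 0, "tz": -0.43, "wx": 0.02, "wy": 0, "wz": 0, "jaw": -1},
    {"tx": 0, "ty": 0, "tz": 0, "wx": 0, "wy": 0, "wz": 0, "jaw": -1},
    {"tx": 0, "ty": 0, "tz": 0, "wx": 0, "wy": 0, "wz": 0, "jaw": -1}
  ]
}}

```text
time: 4.75
tool_pos: [541.6, -244.8, 32.8]
tcp_rot: [-0.853, 1.571, -0.88]
contact_force: [0.2, 0.4, -0.5]
grip_width: 35.7
```

```bash
cat > look.py <<'E'
from h import *
import sys
k=sys.argv[1]
o=readout.get_obs();M=R.from_euler('xyz',o['tcp_rot']).as_matrix()
print(o['time'],o['tool_pos'].round(1),"heading",np.degrees(np.arctan2(M[1,1],M[0,1])).round(2),M[:,0].round(3),o['contact_force'].round(1),o['moment'].round(2),o['grip_width'])
np.save(f"o_{k}.npy",o,allow_pickle=True)
cv2.imwrite(f"pics/wrist_{k}.png",imaging.capture("wrist"))
im=imaging.capture("scene")
cv2.imwrite(f"pics/scene_{k}.png",cv2.resize(im[140:360,160:480],None,fx=2.5,fy=2.5,interpolation=cv2.INTER_CUBIC))
E
python3 look.py 5
```

```text
4.75 [ 541.6 -244.8   32.8] heading 88.46 [ 0. -0. -1.] [ 0.2  0.4 -0.5] [ 0.01  0.01 -0.02] 35.712831541558984
```

View pics/wrist_5.png

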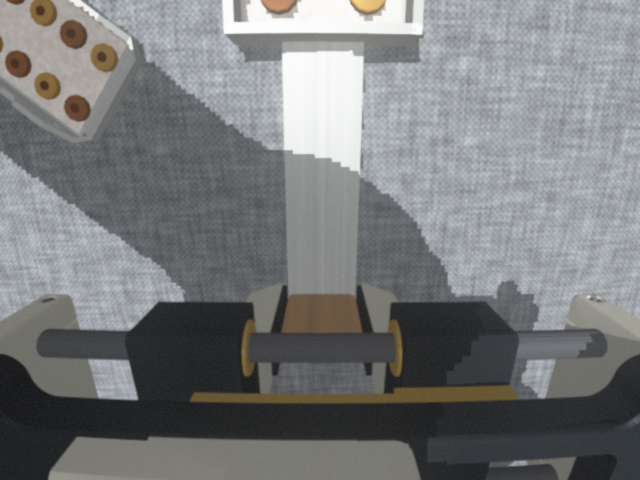

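View pics/scene_5.png

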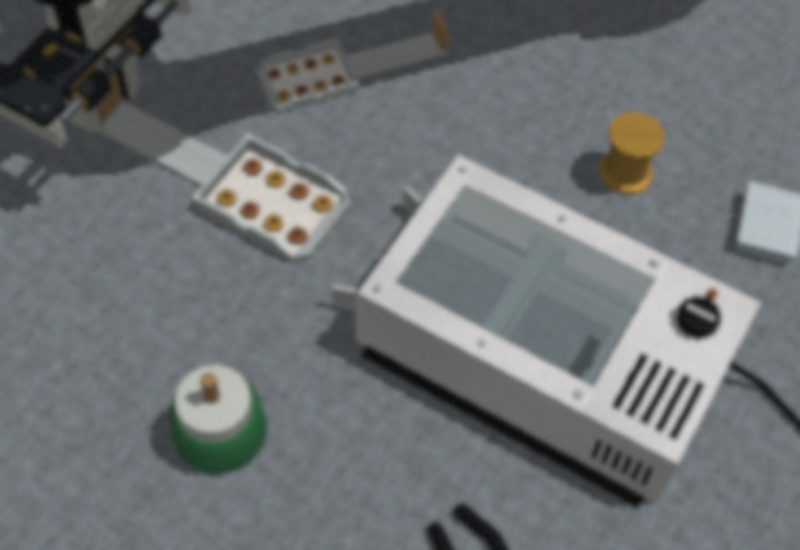

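Run:
```python
from h import *
np.set_printoptions(precision=1,suppress=True)
f=lambda q,z:px2pl("scene",np.array(q,float)/2.5+[160,140],z)[:,:2]
c=f([[334,289],[406,190]],28); r=f([[358,293],[459,156],[758,303],[682,452]],76)
p=f([[194,197],[249,137],[284,252],[347,190]],18)
a=np.radians(88.5);n=np.array([np.sin(a),-np.cos(a)]); x=np.array([np.cos(a),np.sin(a)])
for q in(c,r,p):print(q, "lat",q@n,"along",q@x)
```

```text
[[608.5  29.6]
 [497.1  31.6]] lat [607.5 496.1] along [45.5 44.6]
[[626.6  62.5]
 [477.4  67.5]
 [485.3 322.5]
 [624.1 319. ]] lat [624.8 475.5 476.7 615.5] along [ 78.9  79.9 335.  335.2]
[[ 586.  -120.2]
 [ 510.2 -115.5]
 [ 594.   -26.5]
 [ 515.7  -14.2]] lat [588.9 513.  594.5 515.9] along [-104.9 -102.1  -11.    -0.7]
```

Call:
{"method": "arm_command", "body": {
  "plan": [
    {"tx": 0, "ty": 0.5, "tz": 0, "wx": 0, "wy": 0, "wz": 0, "jaw": -1},
    {"tx": 0, "ty": 0.5, "tz": 0, "wx": 0, "wy": 0, "wz": 0, "jaw": -1},
    {"tx": 0, "ty": 0.5, "tz": 0, "wx": 0, "wy": 0, "wz": 0, "jaw": -1},
    {"tx": 0, "ty": 0.5, "tz": 0, "wx": 0, "wy": 0, "wz": 0, "jaw": -1},
    {"tx": 0, "ty": 0.5, "tz": 0, "wx": 0, "wy": 0, "wz": 0, "jaw": -1},
    {"tx": 0, "ty": 0.5, "tz": 0, "wx": 0, "wy": 0, "wz": 0, "jaw": -1},
    {"tx": 0, "ty": 0.5, "tz": 0, "wx": 0, "wy": 0, "wz": 0, "jaw": -1},
    {"tx": 0, "ty": 0.5, "tz": 0, "wx": 0, "wy": 0, "wz": 0, "jaw": -1},
    {"tx": 0, "ty": 0.5, "tz": 0, "wx": 0, "wy": 0, "wz": 0, "jaw": -1},
    {"tx": 0, "ty": 0, "tz": 0, "wx": 0, "wy": 0, "wz": 0, "jaw": -1}
  ]
}}

```text
time: 5.85
tool_pos: [542.9, -198.8, 32.7]
tcp_rot: [1.857, 1.57, 1.831]
contact_force: [-0.4, 0.8, -0.7]
grip_width: 35.8
```

```bash
python3 look.py 6
```

```text
5.85 [ 542.9 -198.8   32.7] heading 88.48 [-0.     0.001 -1.   ] [-0.4  0.8 -0.7] [ 0.12 -0.05 -0.05] 35.795207982900635
```

View pics/scene_6.png

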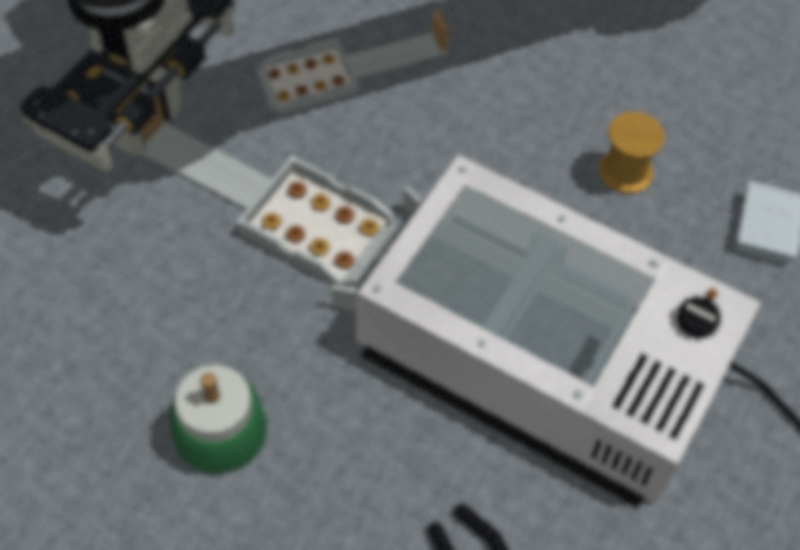

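Run:
```python
from h import *
np.set_printoptions(precision=1,suppress=True)
f=lambda q,z:px2pl("scene",np.array(q,float)/2.5+[160,140],z)[:,:2]
a=np.radians(88.5);n=np.array([np.sin(a),-np.cos(a)]); x=np.array([np.cos(a),np.sin(a)])
for q,z in(([[237,227],[293,158],[332,279],[392,211]],18),([[334,289],[406,190]],28)):
    q=f(q,z);print("lat",q@n,"along",q@x)
im=cv2.imread("pics/scene_6.png")
cv2.imwrite("pics/s6z.png",cv2.resize(im[140:320,220:480],None,fx=3,fy=3,interpolation=cv2.INTER_CUBIC))
```

```text
lat [594.6 511.8 595.6 514.2] along [-57.2 -57.5  35.7  42.3]
lat [607.5 496.1] along [45.5 44.6]
```

View pics/s6z.png

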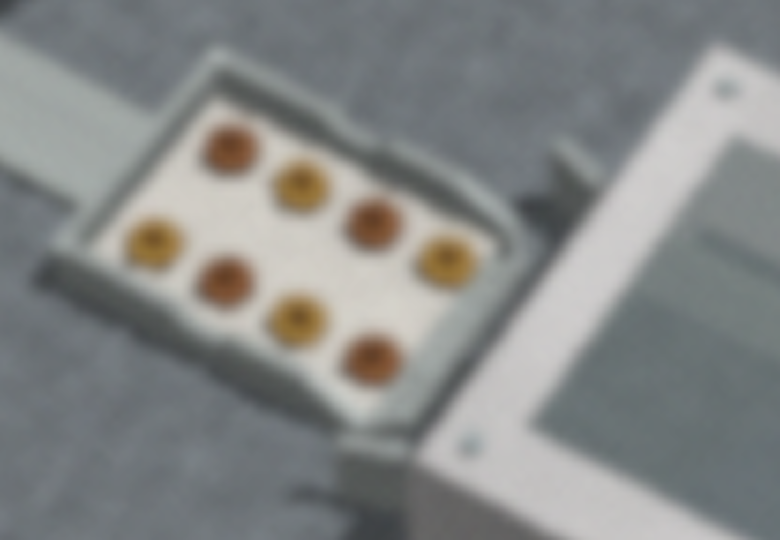

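Call:
{"method": "arm_command", "body": {
  "plan": [
    {"tx": 0, "ty": 0.3, "tz": -0.07, "wx": 0, "wy": 0, "wz": 0, "jaw": -1},
    {"tx": 0, "ty": 0.4, "tz": 0, "wx": 0, "wy": 0, "wz": 0, "jaw": -1},
    {"tx": 0, "ty": 0.4, "tz": 0, "wx": 0, "wy": 0, "wz": 0, "jaw": -1},
    {"tx": 0, "ty": 0.4, "tz": 0, "wx": 0, "wy": 0, "wz": 0, "jaw": -1},
    {"tx": 0, "ty": 0.3, "tz": 0, "wx": 0, "wy": 0, "wz": 0, "jaw": -1}
  ]
}}

```text
time: 6.45
tool_pos: [542.7, -181.4, 32.8]
tcp_rot: [-0.128, 1.571, -0.155]
contact_force: [0.7, -2.1, -1.4]
grip_width: 35.4
```

Call:
{"method": "arm_command", "body": {
  "plan": [
    {"tx": 0, "ty": 0.3, "tz": 0, "wx": 0, "wy": 0, "wz": 0, "jaw": -1},
    {"tx": 0, "ty": 0.3, "tz": 0, "wx": 0, "wy": 0, "wz": 0, "jaw": -1},
    {"tx": 0, "ty": 0.3, "tz": 0, "wx": 0, "wy": 0, "wz": 0, "jaw": -1}
  ]
}}

```text
time: 6.75
tool_pos: [543.0, -172.6, 32.8]
tcp_rot: [-0.772, 1.571, -0.799]
contact_force: [0.3, -2.3, -0.0]
grip_width: 36.0
```

Call:
{"method": "arm_command", "body": {
  "plan": [
    {"tx": 0, "ty": 0.3, "tz": 0, "wx": 0, "wy": 0, "wz": 0, "jaw": -1},
    {"tx": 0, "ty": 0.3, "tz": 0, "wx": 0, "wy": 0, "wz": 0, "jaw": -1},
    {"tx": 0, "ty": 0.3, "tz": 0, "wx": 0, "wy": 0, "wz": 0, "jaw": -1}
  ]
}}

```text
time: 7.05
tool_pos: [543.3, -163.8, 32.8]
tcp_rot: [-0.731, 1.57, -0.758]
contact_force: [0.4, -2.7, -1.0]
grip_width: 35.7
```

```bash
python3 look.py 7
```

```text
7.05 [ 543.3 -163.8   32.8] heading 88.45 [ 0. -0. -1.] [ 0.4 -2.7 -1. ] [-0.43  0.05  0.05] 35.72885774114859
```

View pics/scene_7.png

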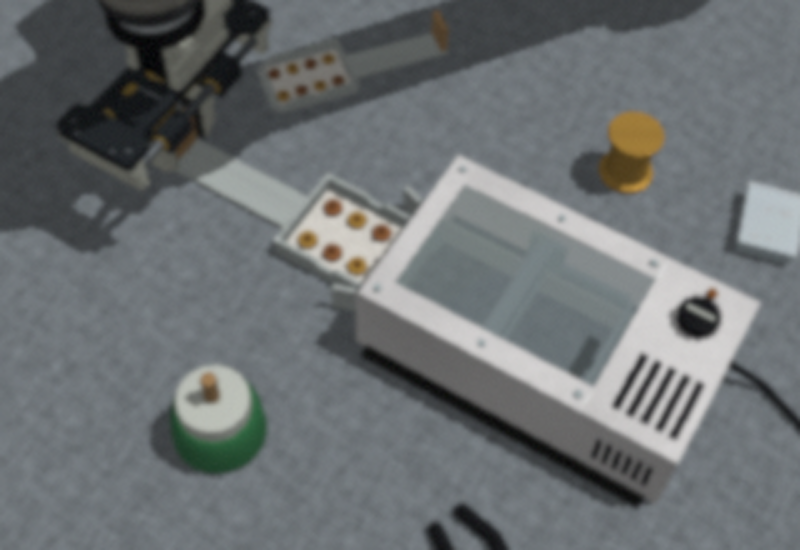

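View pics/wrist_7.png

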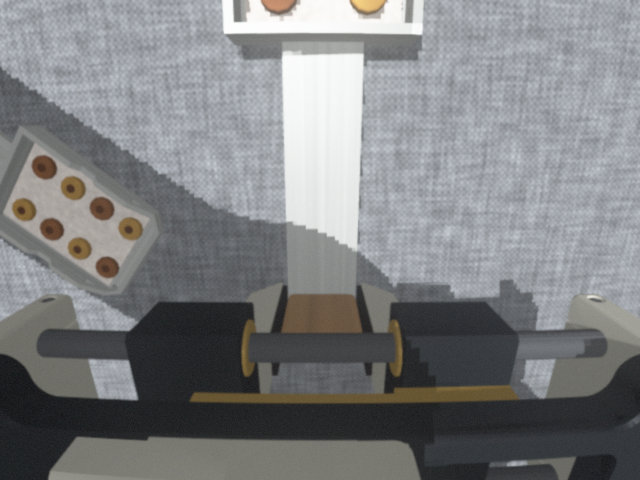

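Call:
{"method": "arm_command", "body": {
  "plan": [
    {"tx": 0, "ty": 0.3, "tz": 0, "wx": 0, "wy": 0, "wz": 0, "jaw": -1},
    {"tx": 0, "ty": 0.3, "tz": 0, "wx": 0, "wy": 0, "wz": 0, "jaw": -1},
    {"tx": 0, "ty": 0.3, "tz": 0, "wx": 0, "wy": 0, "wz": 0, "jaw": -1},
    {"tx": 0, "ty": 0.3, "tz": 0, "wx": 0, "wy": 0, "wz": 0, "jaw": -1}
  ]
}}

```text
time: 7.55
tool_pos: [543.6, -151.7, 32.8]
tcp_rot: [-0.717, 1.57, -0.744]
contact_force: [0.6, -4.0, -1.1]
grip_width: 35.9
```

Call:
{"method": "arm_command", "body": {
  "plan": [
    {"tx": 0, "ty": 0.3, "tz": 0, "wx": 0, "wy": 0, "wz": 0, "jaw": -1},
    {"tx": 0, "ty": 0.3, "tz": 0, "wx": 0, "wy": 0, "wz": 0, "jaw": -1},
    {"tx": 0, "ty": 0.3, "tz": 0, "wx": 0, "wy": 0, "wz": 0, "jaw": -1},
    {"tx": 0, "ty": 0.3, "tz": 0, "wx": 0, "wy": 0, "wz": 0, "jaw": -1}
  ]
}}

```text
time: 7.95
tool_pos: [543.8, -139.6, 32.7]
tcp_rot: [-0.513, 1.571, -0.54]
contact_force: [0.6, -4.8, -1.6]
grip_width: 36.0
```

Call:
{"method": "arm_command", "body": {
  "plan": [
    {"tx": 0, "ty": 0.3, "tz": 0, "wx": 0, "wy": 0, "wz": 0, "jaw": -1},
    {"tx": 0, "ty": 0.3, "tz": 0, "wx": 0, "wy": 0, "wz": 0, "jaw": -1},
    {"tx": 0, "ty": 0.3, "tz": 0, "wx": 0, "wy": 0, "wz": 0, "jaw": -1},
    {"tx": 0, "ty": 0.3, "tz": 0, "wx": 0, "wy": 0, "wz": 0, "jaw": -1}
  ]
}}

```text
time: 8.35
tool_pos: [544.2, -127.6, 32.8]
tcp_rot: [-0.685, 1.571, -0.712]
contact_force: [0.1, -4.9, -1.8]
grip_width: 35.5
```

```bash
python3 look.py 8
```

```text
8.35 [ 544.2 -127.6   32.8] heading 88.46 [ 0. -0. -1.] [ 0.1 -4.9 -1.8] [-0.75  0.    0.  ] 35.48611664848924
```

View pics/scene_8.png

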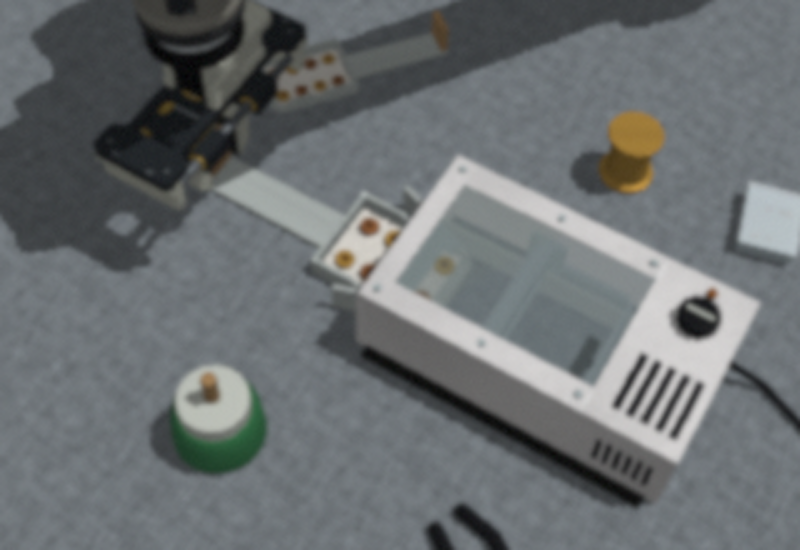

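View pics/wrist_8.png

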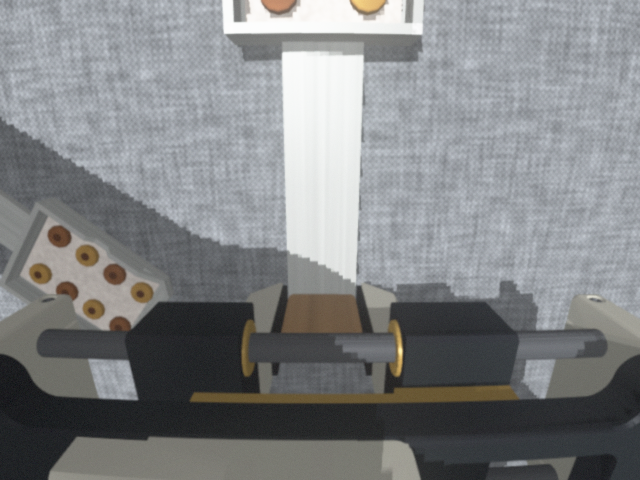

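Call:
{"method": "arm_command", "body": {
  "plan": [
    {"tx": 0, "ty": 0.3, "tz": 0, "wx": 0, "wy": 0, "wz": 0, "jaw": -1},
    {"tx": 0, "ty": 0.3, "tz": 0, "wx": 0, "wy": 0, "wz": 0, "jaw": -1},
    {"tx": 0, "ty": 0.3, "tz": 0, "wx": 0, "wy": 0, "wz": 0, "jaw": -1},
    {"tx": 0, "ty": 0.3, "tz": 0, "wx": 0, "wy": 0, "wz": 0, "jaw": -1},
    {"tx": 0, "ty": 0.3, "tz": 0, "wx": 0, "wy": 0, "wz": 0, "jaw": -1},
    {"tx": 0, "ty": 0.3, "tz": 0, "wx": 0, "wy": 0, "wz": 0, "jaw": -1}
  ]
}}

```text
time: 9.05
tool_pos: [544.6, -109.5, 32.7]
tcp_rot: [2.196, 1.571, 2.169]
contact_force: [0.3, -5.0, -1.4]
grip_width: 35.6
```

Call:
{"method": "arm_command", "body": {
  "plan": [
    {"tx": 0, "ty": 0.3, "tz": 0, "wx": 0, "wy": 0, "wz": 0, "jaw": -1},
    {"tx": 0, "ty": 0.3, "tz": 0, "wx": 0, "wy": 0, "wz": 0, "jaw": -1},
    {"tx": 0, "ty": 0.3, "tz": 0, "wx": 0, "wy": 0, "wz": 0, "jaw": -1},
    {"tx": 0, "ty": 0.3, "tz": 0, "wx": 0, "wy": 0, "wz": 0, "jaw": -1},
    {"tx": 0, "ty": 0.3, "tz": 0, "wx": 0, "wy": 0, "wz": 0, "jaw": -1},
    {"tx": 0, "ty": 0.3, "tz": 0, "wx": 0, "wy": 0, "wz": 0, "jaw": -1}
  ]
}}

```text
time: 9.65
tool_pos: [545.0, -91.4, 32.7]
tcp_rot: [2.113, 1.571, 2.086]
contact_force: [0.2, -1.6, -2.6]
grip_width: 35.6
```

Call:
{"method": "arm_command", "body": {
  "plan": [
    {"tx": 0, "ty": 0.3, "tz": 0, "wx": 0, "wy": 0, "wz": 0, "jaw": -1},
    {"tx": 0, "ty": 0.3, "tz": 0, "wx": 0, "wy": 0, "wz": 0, "jaw": -1},
    {"tx": 0, "ty": 0.3, "tz": 0, "wx": 0, "wy": 0, "wz": 0, "jaw": -1},
    {"tx": 0, "ty": 0.3, "tz": 0, "wx": 0, "wy": 0, "wz": 0, "jaw": -1},
    {"tx": 0, "ty": 0.3, "tz": 0, "wx": 0, "wy": 0, "wz": 0, "jaw": -1},
    {"tx": 0, "ty": 0.3, "tz": 0, "wx": 0, "wy": 0, "wz": 0, "jaw": -1}
  ]
}}

```text
time: 10.25
tool_pos: [545.7, -73.8, 32.8]
tcp_rot: [-1.071, 1.57, -1.098]
contact_force: [1.1, -5.8, -1.2]
grip_width: 35.7
```

```bash
python3 look.py 9
```

```text
10.25 [545.7 -73.8  32.8] heading 88.46 [ 0. -0. -1.] [ 1.1 -5.8 -1.2] [-0.79 -0.02  0.08] 35.69560409527245
```

View pics/scene_9.png

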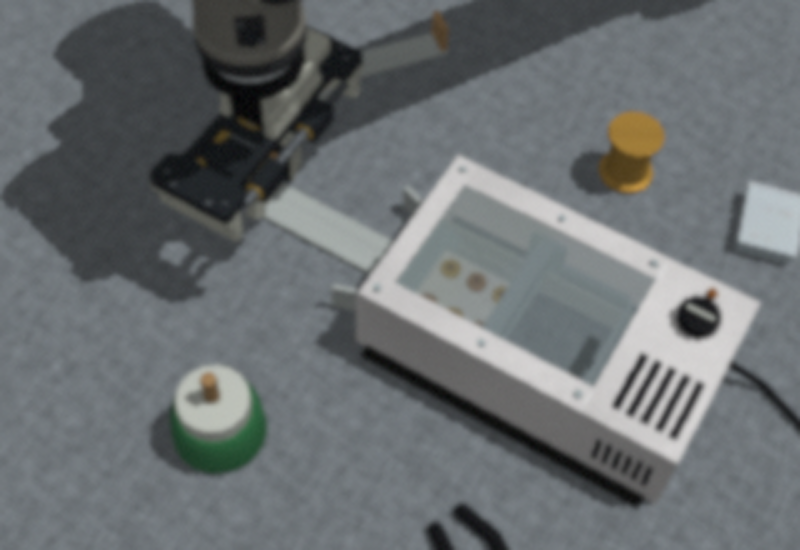

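View pics/wrist_9.png

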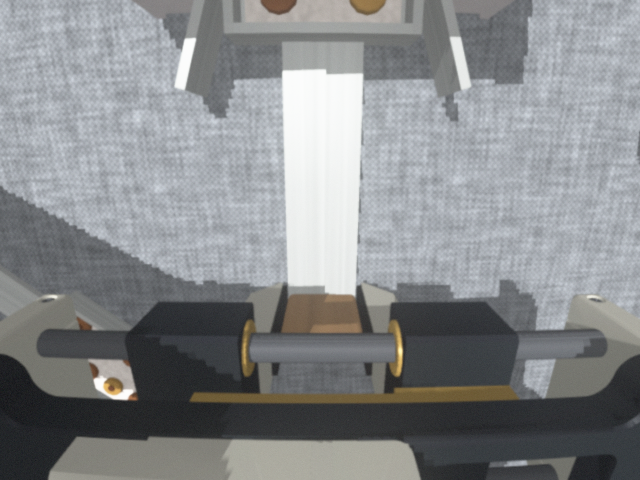

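Call:
{"method": "arm_command", "body": {
  "plan": [
    {"tx": 0, "ty": 0.3, "tz": 0, "wx": 0, "wy": 0, "wz": 0, "jaw": -1},
    {"tx": 0, "ty": 0.3, "tz": 0, "wx": 0, "wy": 0, "wz": 0, "jaw": -1},
    {"tx": 0, "ty": 0.3, "tz": 0, "wx": 0, "wy": 0, "wz": 0, "jaw": -1},
    {"tx": 0, "ty": 0.3, "tz": 0, "wx": 0, "wy": 0, "wz": 0, "jaw": -1},
    {"tx": 0, "ty": 0.3, "tz": 0, "wx": 0, "wy": 0, "wz": 0, "jaw": -1}
  ]
}}

```text
time: 10.85
tool_pos: [546.0, -58.5, 32.7]
tcp_rot: [1.835, 1.571, 1.808]
contact_force: [0.6, -4.1, -2.9]
grip_width: 35.8
```

Call:
{"method": "arm_command", "body": {
  "plan": [
    {"tx": 0, "ty": 0.3, "tz": 0, "wx": 0, "wy": 0, "wz": 0, "jaw": -1},
    {"tx": 0, "ty": 0.3, "tz": 0, "wx": 0, "wy": 0, "wz": 0, "jaw": -1},
    {"tx": 0, "ty": 0.3, "tz": 0, "wx": 0, "wy": 0, "wz": 0, "jaw": -1},
    {"tx": 0, "ty": 0.3, "tz": 0, "wx": 0, "wy": 0, "wz": 0, "jaw": -1}
  ]
}}

```text
time: 11.25
tool_pos: [546.5, -47.7, 32.9]
tcp_rot: [-1.218, 1.569, -1.244]
contact_force: [-0.6, -9.6, -1.6]
grip_width: 35.5
```

```bash
python3 look.py 10
```

```text
11.25 [546.5 -47.7  32.9] heading 88.48 [ 0.001 -0.002 -1.   ] [-0.6 -9.6 -1.6] [-1.44  0.17  0.06] 35.513587338831016
```

View pics/scene_10.png

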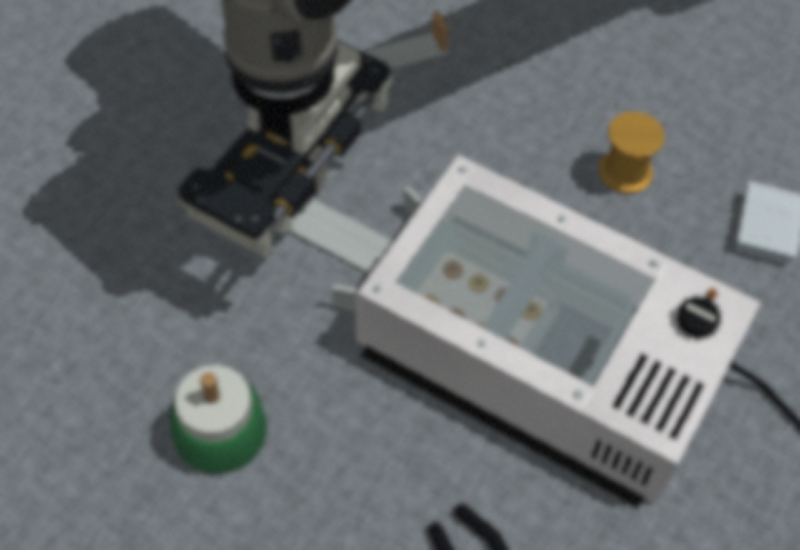

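View pics/wrist_10.png

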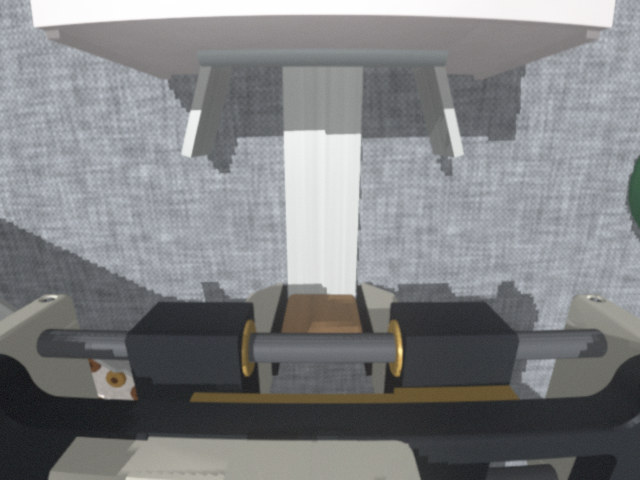

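Call:
{"method": "arm_command", "body": {
  "plan": [
    {"tx": 0, "ty": 0.1, "tz": 0, "wx": 0, "wy": 0, "wz": 0, "jaw": -1},
    {"tx": 0, "ty": 0.1, "tz": 0, "wx": 0, "wy": 0, "wz": 0, "jaw": -1},
    {"tx": 0, "ty": 0.1, "tz": 0, "wx": 0, "wy": 0, "wz": 0, "jaw": -1}
  ]
}}

```text
time: 11.65
tool_pos: [546.5, -44.4, 32.8]
tcp_rot: [-1.275, 1.57, -1.302]
contact_force: [0.7, -8.5, -1.4]
grip_width: 35.8
```

Call:
{"method": "arm_command", "body": {
  "plan": [
    {"tx": 0, "ty": 0.1, "tz": 0, "wx": 0, "wy": 0, "wz": 0, "jaw": -1},
    {"tx": 0, "ty": 0.1, "tz": 0, "wx": 0, "wy": 0, "wz": 0, "jaw": -1}
  ]
}}

```text
time: 11.85
tool_pos: [546.5, -42.4, 32.8]
tcp_rot: [-1.318, 1.57, -1.344]
contact_force: [-0.2, -7.7, -2.9]
grip_width: 35.8
```

Call:
{"method": "arm_command", "body": {
  "plan": [
    {"tx": 0, "ty": 0.1, "tz": 0, "wx": 0, "wy": 0, "wz": 0, "jaw": -1},
    {"tx": 0, "ty": 0.1, "tz": 0, "wx": 0, "wy": 0, "wz": 0, "jaw": -1}
  ]
}}

```text
time: 12.05
tool_pos: [546.6, -40.3, 32.8]
tcp_rot: [-1.359, 1.57, -1.386]
contact_force: [-0.5, -7.6, -2.4]
grip_width: 35.8
```

Call:
{"method": "arm_command", "body": {
  "plan": [
    {"tx": 0, "ty": 0.1, "tz": 0, "wx": 0, "wy": 0, "wz": 0, "jaw": -1},
    {"tx": 0, "ty": 0.1, "tz": 0, "wx": 0, "wy": 0, "wz": 0, "jaw": -1}
  ]
}}

```text
time: 12.25
tool_pos: [546.6, -38.3, 32.8]
tcp_rot: [-1.331, 1.57, -1.358]
contact_force: [-1.0, -7.0, -2.6]
grip_width: 36.0
```

Call:
{"method": "arm_command", "body": {
  "plan": [
    {"tx": 0, "ty": 0.1, "tz": 0, "wx": 0, "wy": 0, "wz": 0, "jaw": -1},
    {"tx": 0, "ty": 0.1, "tz": 0, "wx": 0, "wy": 0, "wz": 0, "jaw": -1},
    {"tx": 0, "ty": 0.1, "tz": 0, "wx": 0, "wy": 0, "wz": 0, "jaw": -1}
  ]
}}

```text
time: 12.55
tool_pos: [546.7, -35.4, 32.8]
tcp_rot: [-1.419, 1.57, -1.446]
contact_force: [-0.9, -7.9, -3.1]
grip_width: 35.6
```

Call:
{"method": "arm_command", "body": {
  "plan": [
    {"tx": 0, "ty": 0.1, "tz": 0, "wx": 0, "wy": 0, "wz": 0, "jaw": -1},
    {"tx": 0, "ty": 0.1, "tz": 0, "wx": 0, "wy": 0, "wz": 0, "jaw": -1}
  ]
}}

```text
time: 12.75
tool_pos: [546.7, -33.3, 32.8]
tcp_rot: [-1.398, 1.57, -1.425]
contact_force: [-0.2, -7.2, -2.6]
grip_width: 35.8
```

Call:
{"method": "arm_command", "body": {
  "plan": [
    {"tx": 0, "ty": 0.1, "tz": 0, "wx": 0, "wy": 0, "wz": 0, "jaw": -1}
  ]
}}

```text
time: 12.85
tool_pos: [546.7, -32.2, 32.7]
tcp_rot: [-1.536, 1.57, -1.563]
contact_force: [1.1, -4.9, -2.4]
grip_width: 35.7
```

Call:
{"method": "arm_command", "body": {
  "plan": [
    {"tx": 0, "ty": 0.1, "tz": 0, "wx": 0, "wy": 0, "wz": 0, "jaw": -1}
  ]
}}

```text
time: 12.95
tool_pos: [546.7, -30.9, 32.7]
tcp_rot: [-1.756, 1.571, -1.783]
contact_force: [-0.2, -4.9, -2.1]
grip_width: 35.8
```

```bash
python3 look.py 11
```

```text
12.95 [546.7 -30.9  32.7] heading 88.45 [-0. -0. -1.] [-0.2 -4.9 -2.1] [-0.68  0.06 -0.01] 35.761277902783554
```

View pics/scene_11.png

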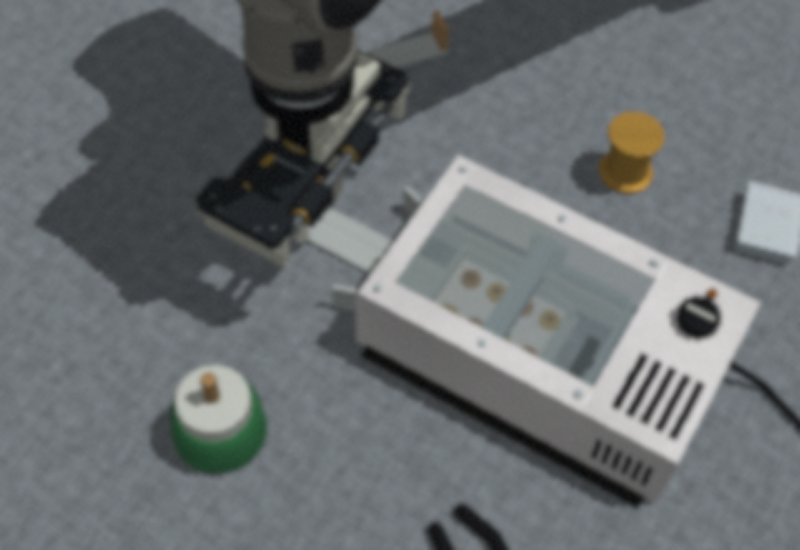

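Call:
{"method": "arm_command", "body": {
  "plan": [
    {"tx": 0, "ty": 0.1, "tz": 0, "wx": 0, "wy": 0, "wz": 0, "jaw": -1}
  ]
}}

```text
time: 13.15
tool_pos: [546.8, -29.8, 32.8]
tcp_rot: [-0.976, 1.571, -1.003]
contact_force: [0.0, -3.4, -2.2]
grip_width: 35.7
```

Call:
{"method": "arm_command", "body": {
  "plan": [
    {"tx": 0, "ty": 0.1, "tz": 0, "wx": 0, "wy": 0, "wz": 0, "jaw": -1}
  ]
}}

```text
time: 13.25
tool_pos: [546.8, -28.8, 32.7]
tcp_rot: [-0.794, 1.571, -0.821]
contact_force: [-0.2, -4.6, -2.4]
grip_width: 35.8
```

Call:
{"method": "arm_command", "body": {
  "plan": [
    {"tx": 0, "ty": 0.1, "tz": 0, "wx": 0, "wy": 0, "wz": 0, "jaw": -1}
  ]
}}

```text
time: 13.35
tool_pos: [546.8, -27.7, 32.7]
tcp_rot: [-0.445, 1.571, -0.472]
contact_force: [0.6, -4.4, -2.2]
grip_width: 35.8
```

Call:
{"method": "arm_command", "body": {
  "plan": [
    {"tx": 0, "ty": 0.1, "tz": 0, "wx": 0, "wy": 0, "wz": 0, "jaw": -1}
  ]
}}

```text
time: 13.45
tool_pos: [546.9, -26.7, 32.7]
tcp_rot: [-0.094, 1.571, -0.121]
contact_force: [-0.1, -4.2, -2.4]
grip_width: 35.8
```

Call:
{"method": "arm_command", "body": {
  "plan": [
    {"tx": 0, "ty": 0.1, "tz": 0, "wx": 0, "wy": 0, "wz": 0, "jaw": -1}
  ]
}}

```text
time: 13.55
tool_pos: [546.9, -25.7, 32.7]
tcp_rot: [1.15, 1.571, 1.124]
contact_force: [-0.2, -4.3, -1.7]
grip_width: 35.4
```

Call:
{"method": "arm_command", "body": {
  "plan": [
    {"tx": 0, "ty": 0.1, "tz": 0, "wx": 0, "wy": 0, "wz": 0, "jaw": -1}
  ]
}}

```text
time: 13.65
tool_pos: [546.9, -24.7, 32.7]
tcp_rot: [0.501, 1.571, 0.474]
contact_force: [-0.3, -4.5, -2.3]
grip_width: 35.6
```

Call:
{"method": "arm_command", "body": {
  "plan": [
    {"tx": 0, "ty": 0.1, "tz": 0, "wx": 0, "wy": 0, "wz": 0, "jaw": -1}
  ]
}}

```text
time: 13.75
tool_pos: [546.9, -23.7, 32.7]
tcp_rot: [-0.002, 1.571, -0.029]
contact_force: [-0.8, -4.3, -1.6]
grip_width: 35.9
```

```bash
python3 look.py 12
```

```text
13.75 [546.9 -23.7  32.7] heading 88.46 [ 0. -0. -1.] [-0.8 -4.3 -1.6] [-0.67 -0.   -0.01] 35.91556577042816
```

View pics/scene_12.png

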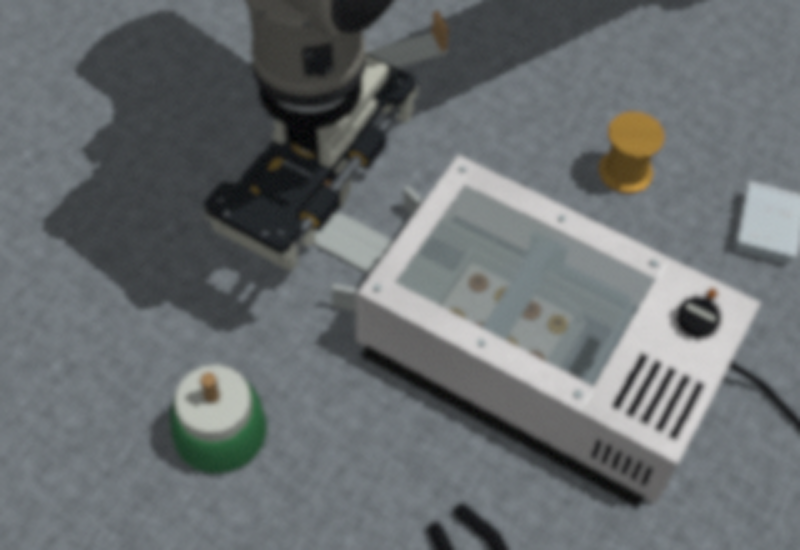

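View pics/wrist_12.png

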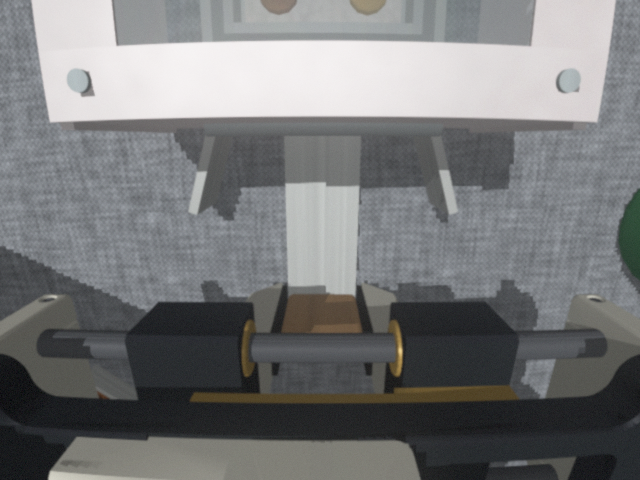

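Call:
{"method": "arm_command", "body": {
  "plan": [
    {"tx": 0, "ty": 0.1, "tz": 0, "wx": 0, "wy": 0, "wz": 0, "jaw": -1}
  ]
}}

```text
time: 13.95
tool_pos: [546.9, -22.8, 32.7]
tcp_rot: [1.747, 1.571, 1.719]
contact_force: [-0.0, -3.3, -2.3]
grip_width: 35.8
```

Call:
{"method": "arm_command", "body": {
  "plan": [
    {"tx": 0, "ty": 0.1, "tz": 0, "wx": 0, "wy": 0, "wz": 0, "jaw": -1}
  ]
}}

```text
time: 14.05
tool_pos: [546.9, -21.6, 32.7]
tcp_rot: [1.927, 1.571, 1.9]
contact_force: [0.6, -2.7, -1.5]
grip_width: 36.1
```

Call:
{"method": "arm_command", "body": {
  "plan": [
    {"tx": 0, "ty": 0.1, "tz": 0, "wx": 0, "wy": 0, "wz": 0, "jaw": -1}
  ]
}}

```text
time: 14.15
tool_pos: [546.9, -20.5, 32.7]
tcp_rot: [1.801, 1.57, 1.774]
contact_force: [-0.2, -0.8, -2.3]
grip_width: 36.0
```

Call:
{"method": "arm_command", "body": {
  "plan": [
    {"tx": 0, "ty": 0.1, "tz": 0, "wx": 0, "wy": 0, "wz": 0, "jaw": -1}
  ]
}}

```text
time: 14.25
tool_pos: [547.0, -19.3, 32.7]
tcp_rot: [1.631, 1.57, 1.604]
contact_force: [-0.3, -0.6, -1.5]
grip_width: 35.9
```

Call:
{"method": "arm_command", "body": {
  "plan": [
    {"tx": 0, "ty": 0.05, "tz": 0, "wx": 0, "wy": 0, "wz": 0, "jaw": -1}
  ]
}}

```text
time: 14.35
tool_pos: [547.0, -18.8, 32.7]
tcp_rot: [1.742, 1.57, 1.715]
contact_force: [0.8, -0.2, -2.1]
grip_width: 35.2
```

Call:
{"method": "arm_command", "body": {
  "plan": [
    {"tx": 0, "ty": 0.05, "tz": 0, "wx": 0, "wy": 0, "wz": 0, "jaw": -1}
  ]
}}

```text
time: 14.45
tool_pos: [547.1, -18.4, 32.7]
tcp_rot: [1.446, 1.57, 1.419]
contact_force: [1.2, -0.2, -2.1]
grip_width: 35.7
```

Call:
{"method": "arm_command", "body": {
  "plan": [
    {"tx": 0, "ty": 0.05, "tz": 0, "wx": 0, "wy": 0, "wz": 0, "jaw": -1}
  ]
}}

```text
time: 14.55
tool_pos: [547.1, -18.1, 32.7]
tcp_rot: [1.681, 1.571, 1.654]
contact_force: [0.6, 0.3, -2.5]
grip_width: 35.8
```

Call:
{"method": "arm_command", "body": {
  "plan": [
    {"tx": 0, "ty": 0.05, "tz": 0, "wx": 0, "wy": 0, "wz": 0, "jaw": -1}
  ]
}}

```text
time: 14.65
tool_pos: [547.1, -17.7, 32.7]
tcp_rot: [1.976, 1.571, 1.949]
contact_force: [0.6, -0.5, -2.7]
grip_width: 36.2
```

Call:
{"method": "arm_command", "body": {
  "plan": [
    {"tx": 0, "ty": 0.05, "tz": 0, "wx": 0, "wy": 0, "wz": 0, "jaw": -1}
  ]
}}

```text
time: 14.75
tool_pos: [547.1, -17.3, 32.7]
tcp_rot: [1.24, 1.571, 1.213]
contact_force: [-0.4, -0.4, -1.9]
grip_width: 35.5
```

Call:
{"method": "arm_command", "body": {
  "plan": [
    {"tx": 0, "ty": 0.05, "tz": 0, "wx": 0, "wy": 0, "wz": 0, "jaw": -1}
  ]
}}

```text
time: 14.85
tool_pos: [547.1, -16.8, 32.7]
tcp_rot: [-0.346, 1.571, -0.373]
contact_force: [-0.8, -0.4, -2.4]
grip_width: 35.7
```

Call:
{"method": "arm_command", "body": {
  "plan": [
    {"tx": 0, "ty": 0.05, "tz": 0, "wx": 0, "wy": 0, "wz": 0, "jaw": -1}
  ]
}}

```text
time: 14.95
tool_pos: [547.1, -16.4, 32.8]
tcp_rot: [-1.272, 1.571, -1.299]
contact_force: [0.3, -0.5, -2.0]
grip_width: 35.7
```

Call:
{"method": "arm_command", "body": {
  "plan": [
    {"tx": 0, "ty": 0.05, "tz": 0, "wx": 0, "wy": 0, "wz": 0, "jaw": -1}
  ]
}}

```text
time: 15.05
tool_pos: [547.2, -16.0, 32.8]
tcp_rot: [-1.072, 1.571, -1.099]
contact_force: [-0.2, -0.8, -0.8]
grip_width: 35.8
```

```bash
python3 look.py 13
python3 - <<'E'
import cv2,numpy as np
a=cv2.imread("pics/scene_12.png")[150:400,360:680];b=cv2.imread("pics/scene_13.png")[150:400,360:680]
cv2.imwrite("pics/cmp13.png",cv2.resize(np.hstack([a,b]),None,fx=1.25,fy=1.25))
E
```

```text
15.05 [547.2 -16.   32.8] heading 88.45 [ 0. -0. -1.] [-0.2 -0.8 -0.8] [-0.19  0.03  0.04] 35.83546340405537
```

View pics/cmp13.png

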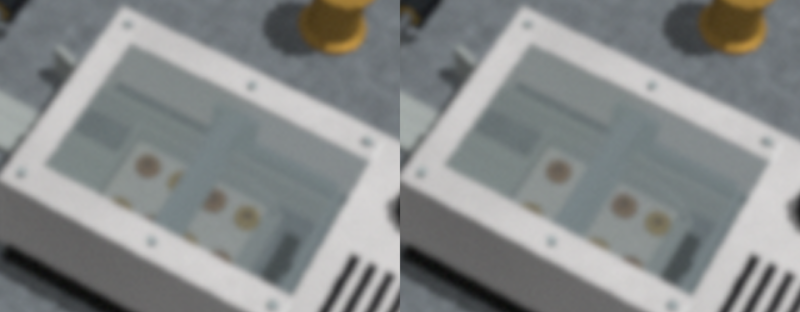

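View pics/wrist_13.png

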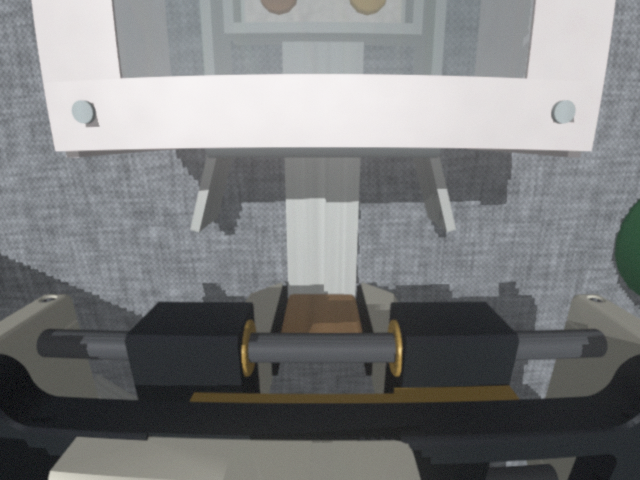

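Call:
{"method": "arm_command", "body": {
  "plan": [
    {"tx": 0, "ty": 0.05, "tz": 0, "wx": 0, "wy": 0, "wz": 0, "jaw": -1},
    {"tx": 0, "ty": 0.05, "tz": 0, "wx": 0, "wy": 0, "wz": 0, "jaw": -1}
  ]
}}

```text
time: 15.35
tool_pos: [547.3, -15.2, 32.8]
tcp_rot: [-0.979, 1.57, -1.005]
contact_force: [0.2, -4.6, -1.0]
grip_width: 36.0
```

Call:
{"method": "arm_command", "body": {
  "plan": [
    {"tx": 0, "ty": 0.05, "tz": 0, "wx": 0, "wy": 0, "wz": 0, "jaw": -1},
    {"tx": 0, "ty": 0.05, "tz": 0, "wx": 0, "wy": 0, "wz": 0, "jaw": -1}
  ]
}}

```text
time: 15.55
tool_pos: [547.5, -14.6, 32.9]
tcp_rot: [-0.985, 1.569, -1.012]
contact_force: [0.2, -6.6, -0.0]
grip_width: 35.9
```

Call:
{"method": "arm_command", "body": {
  "plan": [
    {"tx": 0, "ty": 0.05, "tz": 0, "wx": 0, "wy": 0, "wz": 0, "jaw": -1},
    {"tx": 0, "ty": 0.05, "tz": 0, "wx": 0, "wy": 0, "wz": 0, "jaw": -1}
  ]
}}

```text
time: 15.75
tool_pos: [547.6, -14.1, 33.0]
tcp_rot: [-1.078, 1.569, -1.105]
contact_force: [-0.0, -9.3, -1.0]
grip_width: 35.9
```

Call:
{"method": "arm_command", "body": {
  "plan": [
    {"tx": 0, "ty": -0.05, "tz": 0, "wx": 0, "wy": 0, "wz": 0, "jaw": -1},
    {"tx": 0, "ty": -0.05, "tz": 0, "wx": 0, "wy": 0, "wz": 0, "jaw": -1},
    {"tx": 0, "ty": 0, "tz": 0, "wx": 0, "wy": 0, "wz": 0, "jaw": -1}
  ]
}}

```text
time: 16.05
tool_pos: [547.4, -14.6, 32.9]
tcp_rot: [-1.09, 1.57, -1.117]
contact_force: [-0.8, -6.2, -0.5]
grip_width: 35.5
```

```bash
python3 look.py 14
python3 - <<'E'
import cv2,numpy as np
a=cv2.imread("pics/scene_13.png")[150:400,360:680];b=cv2.imread("pics/scene_14.png")[150:400,360:680]
cv2.imwrite("pics/cmp14.png",cv2.resize(np.hstack([a,b]),None,fx=1.25,fy=1.25))
E
```

```text
16.05 [547.4 -14.6  32.9] heading 88.46 [ 0.    -0.001 -1.   ] [-0.8 -6.2 -0.5] [-0.93  0.05  0.11] 35.518792668017376
```

View pics/cmp14.png

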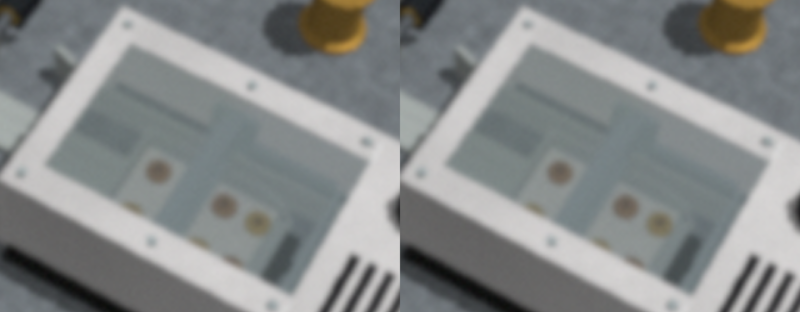

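View pics/wrist_14.png

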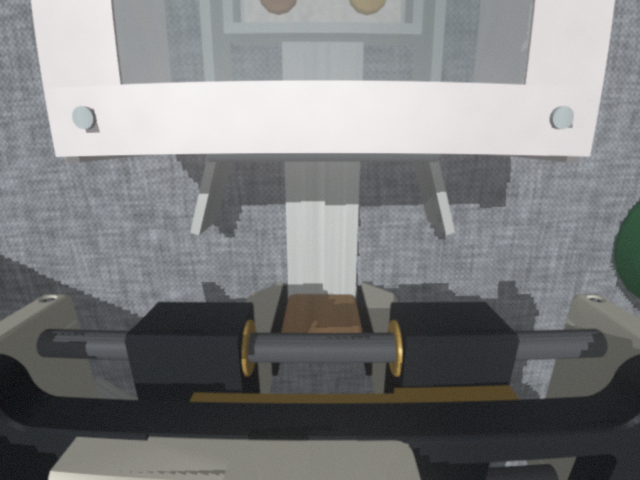

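Call:
{"method": "arm_command", "body": {
  "plan": [
    {"tx": 0, "ty": -0.04, "tz": 0, "wx": 0, "wy": 0, "wz": 0, "jaw": -1},
    {"tx": 0, "ty": 0, "tz": 0, "wx": 0, "wy": 0, "wz": 0, "jaw": -1}
  ]
}}

```text
time: 16.35
tool_pos: [547.3, -14.7, 32.8]
tcp_rot: [-0.961, 1.57, -0.988]
contact_force: [0.5, -5.3, -0.9]
grip_width: 35.8
```

Call:
{"method": "arm_command", "body": {
  "plan": [
    {"tx": 0, "ty": 0, "tz": 0, "wx": 0, "wy": 0, "wz": 0, "jaw": 0.6},
    {"tx": 0, "ty": 0, "tz": 0, "wx": 0, "wy": 0, "wz": 0, "jaw": 0.6},
    {"tx": 0, "ty": 0, "tz": 0, "wx": 0, "wy": 0, "wz": 0, "jaw": 0.6},
    {"tx": 0, "ty": 0, "tz": 0, "wx": 0, "wy": 0, "wz": 0, "jaw": 0.6},
    {"tx": 0, "ty": 0, "tz": 0, "wx": 0, "wy": 0, "wz": 0, "jaw": 0.6},
    {"tx": 0, "ty": 0, "tz": 0, "wx": 0, "wy": 0, "wz": 0, "jaw": 0.6},
    {"tx": 0, "ty": 0, "tz": 0, "wx": 0, "wy": 0, "wz": 0, "jaw": 0.6},
    {"tx": 0, "ty": 0, "tz": 0, "wx": 0, "wy": 0, "wz": 0, "jaw": 0.6}
  ]
}}

```text
time: 17.15
tool_pos: [547.2, -14.2, 32.7]
tcp_rot: [1.222, 1.571, 1.195]
contact_force: [0.2, -0.8, -0.4]
grip_width: 73.3
```

```bash
python3 look.py 15
```

```text
17.15 [547.2 -14.2  32.7] heading 88.45 [ 0.  0. -1.] [ 0.2 -0.8 -0.4] [-0.02  0.02 -0.  ] 73.29058619564911
```

View pics/wrist_15.png

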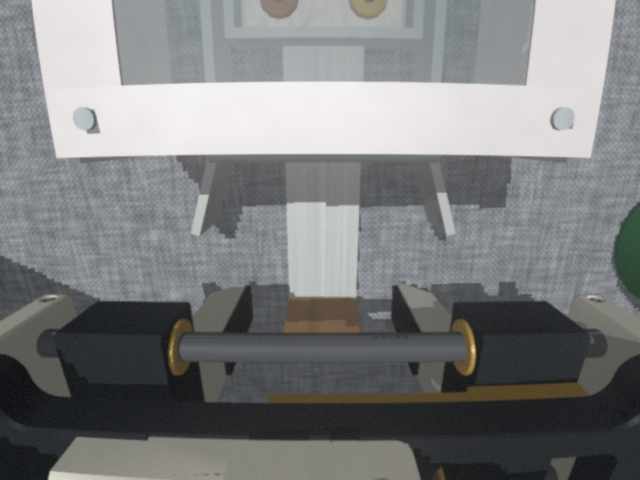

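Call:
{"method": "arm_command", "body": {
  "plan": [
    {"tx": -2, "ty": 0, "tz": 0, "wx": 0, "wy": 0, "wz": 0, "jaw": 0.6},
    {"tx": -4, "ty": 0, "tz": 0, "wx": 0, "wy": 0, "wz": 0, "jaw": 0.6},
    {"tx": -4, "ty": 0, "tz": 0, "wx": 0, "wy": 0, "wz": 0, "jaw": 0.6},
    {"tx": -4, "ty": 0, "tz": 0, "wx": 0, "wy": 0, "wz": 0, "jaw": 0.6},
    {"tx": -4, "ty": 0, "tz": 0, "wx": 0, "wy": 0, "wz": 0, "jaw": 0.6},
    {"tx": 0, "ty": 0, "tz": 0, "wx": 0, "wy": 0, "wz": 0, "jaw": 0.6},
    {"tx": 0, "ty": 0, "tz": 0, "wx": 0, "wy": 0, "wz": 0, "jaw": 0.6}
  ]
}}

```text
time: 17.95
tool_pos: [547.3, -14.3, 213.4]
tcp_rot: [-0.138, 1.569, -0.165]
contact_force: [0.9, -0.2, 0.8]
grip_width: 73.6
```

```bash
python3 look.py 16
python3 - <<'E'
import cv2,numpy as np
L=[cv2.imread(f"pics/wrist_{k}.png")[0:50,200:450] for k in (12,13,14,15)]
cv2.imwrite("pics/rear.png",cv2.resize(np.vstack(L),None,fx=2.8,fy=2.8,interpolation=cv2.INTER_CUBIC))
for k in (9,10,11,12,13,14,15):
    g=cv2.imread(f"pics/wrist_{k}.png",0)[:60,300:345].mean(1); print(k,g[15:50].round().astype(int))
E
```

```text
17.95 [547.3 -14.3 213.4] heading 88.45 [ 0.002 -0.    -1.   ] [ 0.9 -0.2  0.8] [ 0.    0.02 -0.04] 73.55983348487787
9 [173 174 174 174 175 176 173 166 163 163 163 163 163 163 164 163 161 149
 126 117 116 116 117 119 120 123 137 155 162 163 163 163 163 163 163]
10 [173 153 150 150 149 148 147 146 146 145 145 145 144 144 143 143 142 141
 141 141 140 139 139 139 138 137 136 135 136 135 134 134 135 137 140]
11 [238 238 238 238 238 238 238 238 238 238 238 238 238 239 239 238 239 239
 239 239 239 239 239 239 238 238 239 239 238 238 238 238 238 238 239]
12 [173 173 174 174 175 174 173 170 169 168 169 169 169 169 169 169 169 162
 150 146 146 146 146 149 160 197 230 239 240 240 240 240 240 240 240]
13 [175 175 175 175 176 175 174 170 168 169 169 169 169 169 169 169 167 161
 148 144 143 144 145 145 145 147 156 165 169 169 169 170 170 170 170]
14 [175 175 175 176 176 176 175 171 169 169 169 169 169 169 169 169 168 161
 149 144 143 143 144 145 145 147 154 164 168 169 169 169 170 170 170]
15 [175 176 176 175 176 176 176 176 176 176 176 173 170 169 169 169 169 170
 169 170 170 166 157 147 144 144 144 145 146 146 152 165 169 170 170]
```

View pics/rear.png

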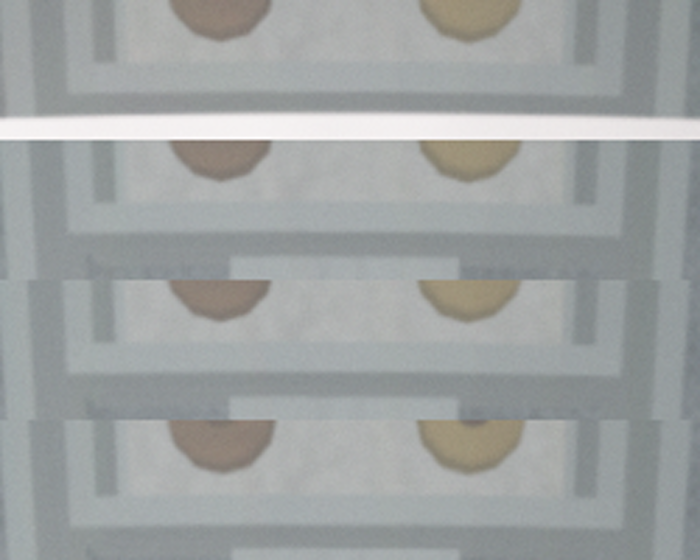

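View pics/wrist_16.png

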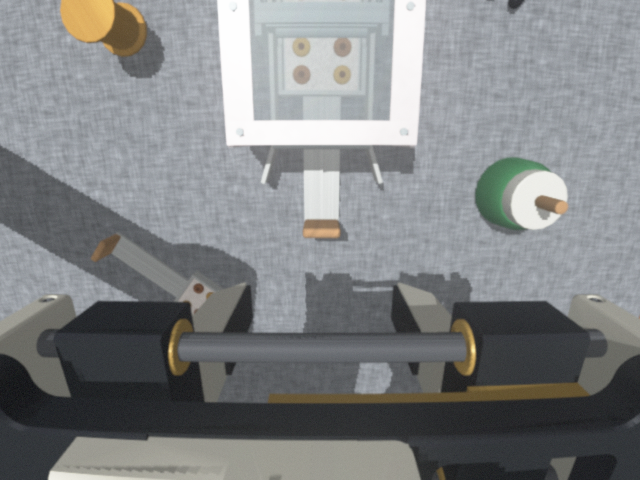

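View pics/scene_16.png

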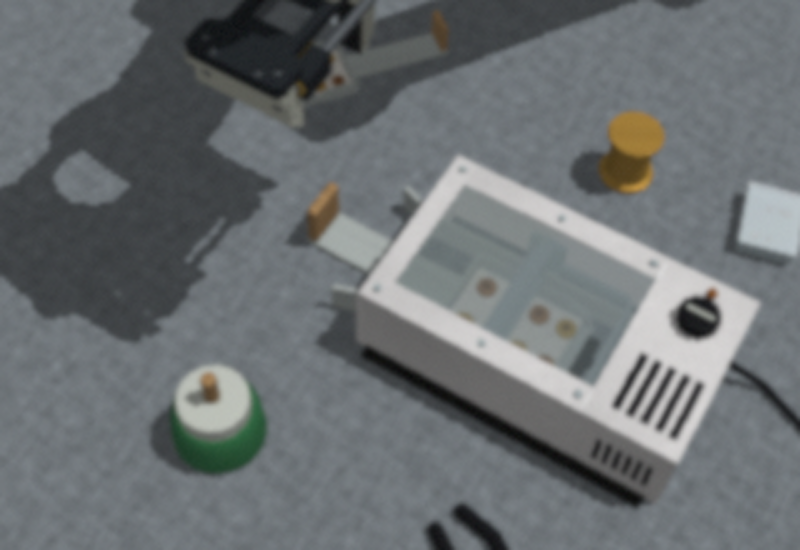

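Call:
{"method": "arm_command", "body": {
  "plan": [
    {"tx": -1, "ty": 3, "tz": 0, "wx": 0, "wy": 0, "wz": 0, "jaw": 0.6},
    {"tx": 0, "ty": 4, "tz": 0, "wx": 0, "wy": 0, "wz": 0, "jaw": 0.6},
    {"tx": 0, "ty": 3, "tz": 0, "wx": 0, "wy": 0, "wz": 0, "jaw": 0.6},
    {"tx": 0, "ty": 0, "tz": 0, "wx": 0, "wy": 0, "wz": 0, "jaw": 0.6},
    {"tx": 0, "ty": 0, "tz": 0, "wx": 0, "wy": 0, "wz": 0, "jaw": 0.6}
  ]
}}

```text
time: 18.55
tool_pos: [549.2, 86.0, 221.1]
tcp_rot: [-2.95, 1.568, -2.975]
contact_force: [0.0, 0.3, 0.0]
grip_width: 73.3
```

```bash
python3 look.py 17
python3 - <<'E'
import cv2,numpy as np
im=cv2.imread("pics/wrist_17.png")
cv2.imwrite("pics/w17z.png",cv2.resize(im[60:300,210:440],None,fx=2.5,fy=2.5,interpolation=cv2.INTER_CUBIC))
E
```

```text
18.55 [549.2  86.  221.1] heading 88.55 [-0.003 -0.    -1.   ] [0.  0.3 0. ] [-0.   -0.02  0.07] 73.28927521867546
```

View pics/w17z.png

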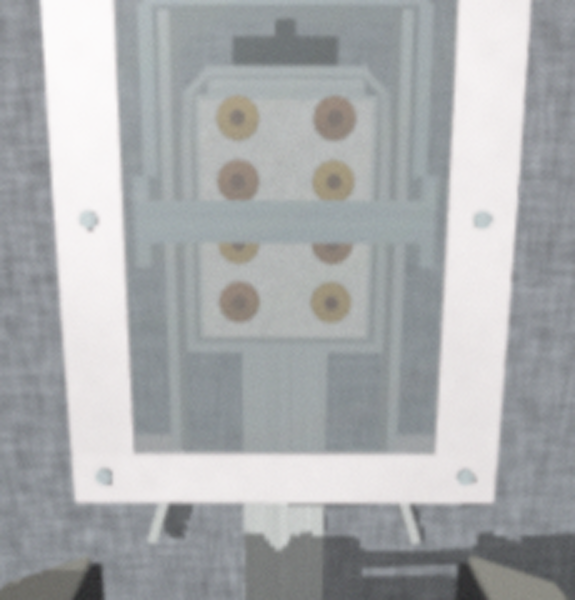

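Call:
{"method": "arm_command", "body": {
  "plan": [
    {"tx": 0, "ty": -4.1, "tz": 0, "wx": 0, "wy": 0, "wz": 0, "jaw": 0.6},
    {"tx": 0, "ty": -4.1, "tz": 0, "wx": 0, "wy": 0, "wz": 0, "jaw": 0.6},
    {"tx": 0, "ty": -4.1, "tz": 0, "wx": 0, "wy": 0, "wz": 0, "jaw": 0.6},
    {"tx": 0, "ty": -4.1, "tz": 0, "wx": 0, "wy": 0, "wz": 0, "jaw": 0.6},
    {"tx": 0, "ty": -4.1, "tz": 0, "wx": 0, "wy": 0, "wz": 0, "jaw": 0.6},
    {"tx": 0, "ty": 0, "tz": 0, "wx": 0, "wy": 0, "wz": 0.13, "jaw": 0.6},
    {"tx": 0, "ty": 0, "tz": 0, "wx": 0, "wy": 0, "wz": 0.13, "jaw": 0.6},
    {"tx": 0, "ty": 0, "tz": 0, "wx": 0, "wy": 0, "wz": 0.13, "jaw": 0.6},
    {"tx": 0, "ty": 0, "tz": 0, "wx": 0, "wy": 0, "wz": 0.13, "jaw": 0.6},
    {"tx": 0, "ty": 0, "tz": 0, "wx": 0, "wy": 0, "wz": 0.13, "jaw": 0.6},
    {"tx": 0, "ty": 0, "tz": 0, "wx": 0, "wy": 0, "wz": 0.13, "jaw": 0.6},
    {"tx": 0, "ty": 0, "tz": 0, "wx": 0, "wy": 0, "wz": 0.1, "jaw": 0.6},
    {"tx": 0, "ty": 0, "tz": 0, "wx": 0, "wy": 0, "wz": 0, "jaw": 0.6},
    {"tx": 0, "ty": 0, "tz": 0, "wx": 0, "wy": 0, "wz": 0, "jaw": 0.6}
  ]
}}

```text
time: 20.05
tool_pos: [544.1, -120.3, 222.1]
tcp_rot: [1.572, 0.693, 1.543]
contact_force: [0.7, 0.6, 0.5]
grip_width: 73.4
```

```bash
python3 look.py 18
python3 - <<'E'
import cv2,numpy as np
from h import *
o=np.load("o_18.npy",allow_pickle=True).item()
print(pr("wrist",[[549,60,37],[549,60,2],[509,60,2],[589,60,2],[549,81,10]],o).round())
E
```

```text
20.05 [ 544.1 -120.3  222.1] heading 88.28 [ 0.022  0.769 -0.639] [0.7 0.6 0.5] [-0.41 -0.02 -0.06] 73.40736693566505
[[322. 233.]
 [322. 249.]
 [291. 249.]
 [352. 248.]
 [321. 232.]]
```

View pics/wrist_18.png

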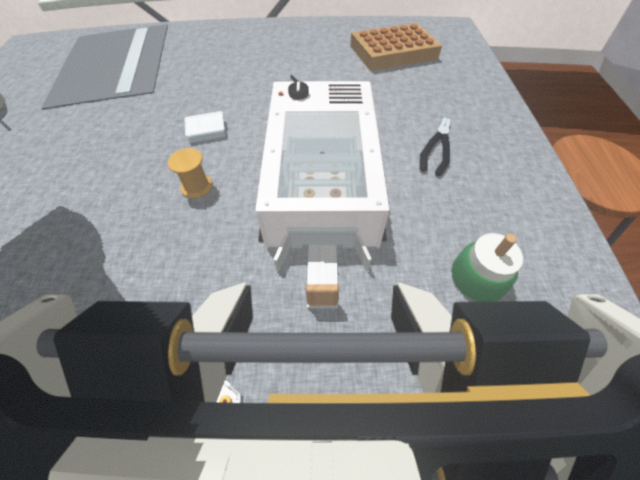

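Run:
```python
import cv2
im=cv2.imread("pics/wrist_18.png")
cv2.imwrite("pics/w18z.png",cv2.resize(im[200:315,250:400],None,fx=5,fy=5,interpolation=cv2.INTER_CUBIC))
```

```text
(no output)
```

View pics/w18z.png

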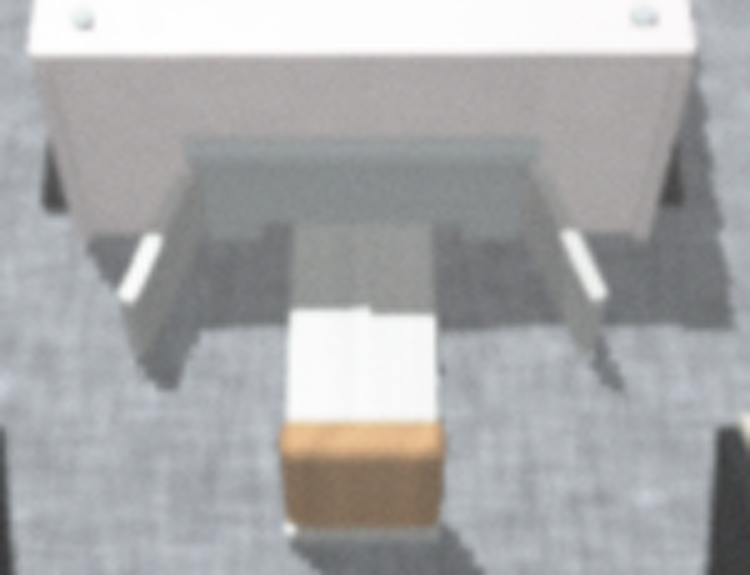

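```bash
python3 -c "
from h import *
o=readout.get_obs();print(o['time'],o['contact_force'])
print(bot.close_job())"
```

```text
20.15 [ 0.53211813 -0.93088608 -0.20614347]
the job is handed in; nothing more can be done
None
```

I loaded the larger tray into the drying box and handed the job in at about 20 s. The catch is the one thing I could not see, because the roof crossbar hides it.

**What I did:** I gripped the handle across its 36 mm width, turned the tray onto the box axis and slid it in. Over the last stretch I pushed in 0.5–1 mm steps, feeling for the end. I backed off slightly before opening the jaws, then raised the arm clear.

**What I felt:**
- The force was 7–10 N while the flap was still on the rims and the catch was lifting. It dropped to about 4.5 N when the flap fell shut.
- It fell to about 0.5 N when the catch dropped, then rose at about 4.4 N/mm against the buffer.
- The highest reading was 9.6 N, and I estimate the buffer was squashed by 1.5–2 mm.
- Sideways forces stayed at about 1 N or less.

**Last checks:**
- **Flap:** the picture from in front shows it shut, with its notch over the tongue.
- **Tray:** through the window the nose lies against the buffer. By my box measurement the pan's middle is about 103–105 mm inside the mouth. The tray came back about 1.3 mm on release.
- **Other things:** the spool, pot, pin box and nippers show no visible movement, and the gripper is clear of everything.
- **Catch:** that it is down is inferred from the forces and from the tray reaching the buffer.

The scene and wrist cameras disagreed by 2–4 mm on the absolute sideways position of the box. They agreed to within about 2 mm on the tray relative to the box, which was enough.

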